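# Change the sample under the heating block's hold-down bar

## Task

The big 50 ml tube in the heating block is finished. Set the ring weight and then the hold-down bar down in the steel tray, move the finished tube to the empty middle hole of the rack and put the big tube waiting in the rack into the well that has come free; then put the bar back down over both posts and the weight back on it round its stem. Keep the tubes upright and leave the two small tubes in their sleeves where they are.

Things in the scene. Friction and masses are not known exactly. Their poses are not given: they have to be found in the camera images.
- heater: Fixed heating block, white housing with front panel at -x, x -62..60, y -107..107 mm. Origin: underside, midway between its two wells; z up. Wells at y +-46 mm: bore 32, mouth z 60, floor z 8 mm (a seated tube's origin). Steel posts at y +-84 mm, with a 24 mm wide shoulder at z 127 mm, then a 9 mm pin with tapered point, top z 151 mm. Tube caps end 1 to 5 mm below the shoulders
- rack: White plastic tube rack, fixed, 70 x 186 x 66 mm, three holes in a row along its y at -56, 0 and +56 mm: 32 mm bore, mouths at z 60 mm; tubes stand on its floor at z 8 mm. Origin: underside, below the middle hole, which is empty at the start; z up. (Behind rack, heater and tray stands the big analyser, from x = 0.59 m on: carry bar and tubes across in front of it, and well above posts and tubes)
- tray: Low stainless steel tray, fixed, 130 (x) x 225 (y) mm, walls 3 mm thick, rolled rim to z 20 mm; empty at the start. Origin: underside centre, z up; inner floor at z 3 mm. Holds bar and weight side by side
- bar: Aluminium bar 8 mm thick, 198 mm long in y, 14 wide; square 30 mm eyes with 16 mm holes at y +-84 mm; round 36 mm boss in the middle with an upright dark stem to lift it by: 14 mm across, straight from 8 to 25 mm, tip 32 mm above the underside. 180 g. Origin: centre of underside, z up. At the start it lies on the heater's post shoulders, eyes over the pins, across the tube caps
- weight: Dark steel ring, 50 mm outside, 26 mm bore, 26 mm high, about 300 g. Origin: centre of underside, z up. At the start it lies on the bar round the stem, its underside 8 mm above the bar's; bar and stem are free only once it is off
- tube_done: 50 ml screw-cap tube, 114 mm tall, about 60 g: clear body 28.4 mm across, its lowest 15 mm tapering to a blunt point; green cap 34 mm across, from 100 to 114 mm up. Origin at the lower end, z up the tube. At the start it stands in one well of the heating block, under the bar: the finished sample
- tube_fresh: 50 ml screw-cap tube, 114 mm tall, about 60 g: clear body 28.4 mm across, its lowest 15 mm tapering to a blunt point; green cap 34 mm across, from 100 to 114 mm up. Origin at the lower end, z up the tube. At the start it stands in an end hole of the rack: the next sample
- small_heater: 15 ml tube with a narrow green cap (21 mm across, top 118 mm up) in a grey reducing sleeve (28.4 mm across, rim 36 mm across at 56 to 62 mm up), one rigid piece; origin at its lower end, z up. It stands in the other well of the heating block and stays there
- small_rack: 15 ml tube with a narrow green cap (21 mm across, top 118 mm up) in a grey reducing sleeve (28.4 mm across, rim 36 mm across at 56 to 62 mm up), one rigid piece; origin at its lower end, z up. It stands in the other end hole of the rack and stays there
Not all that is in view belongs to the job. Of the things like the weight, leave any that is brown; of the rest the smaller one is meant.

How it is judged (in metres and radians):
On the way, in this order (a step that is already met when the one before it is completed fails the run):
1. the weight lies in the tray, let go, while the bar is still on the posts (x of weight in the frame of tray between -0.06 and 0.06 m and y of weight in the frame of tray between -0.105 and 0.105 m and z of weight in the frame of tray between -0.002 and 0.01 m and horizontal distance between bar and heater below 0.008 m and z of bar in the frame of heater between 0.124 and 0.131 m and angle between the y axis of bar and the y axis of heater, either way round below 0.12 rad and angle between bar's own z axis and vertical below 0.06 rad and linear speed of weight below 0.02 m/s and contact force between the fingers and weight below 0.05 N), for 0.2 s.
2. the bar lies in the tray too, let go (x of bar in the frame of tray between -0.06 and 0.06 m and y of bar in the frame of tray between -0.105 and 0.105 m and z of bar in the frame of tray between -0.002 and 0.01 m and x of weight in the frame of tray between -0.06 and 0.06 m and y of weight in the frame of tray between -0.105 and 0.105 m and z of weight in the frame of tray between -0.002 and 0.01 m and linear speed of bar below 0.02 m/s and contact force between the fingers and bar below 0.05 N), for 0.2 s.
3. the finished tube stands in the middle hole of the rack, let go (y of tube_done in the frame of rack between -0.008 and 0.008 m and x of tube_done in the frame of rack between -0.008 and 0.008 m and z of tube_done in the frame of rack between 0.004 and 0.014 m and angle between tube_done's own z axis and vertical below 0.15 rad and linear speed of tube_done below 0.02 m/s and contact force between the fingers and tube_done below 0.05 N), for 0.2 s.
4. the fresh tube stands in the freed well of the heating block, let go (((y of tube_fresh in the frame of heater between 0.038 and 0.054 m and x of tube_fresh in the frame of heater between -0.008 and 0.008 m and z of tube_fresh in the frame of heater between 0.004 and 0.014 m and angle between tube_fresh's own z axis and vertical below 0.15 rad and y of small_heater in the frame of heater between -0.054 and -0.038 m) or (y of tube_fresh in the frame of heater between -0.054 and -0.038 m and x of tube_fresh in the frame of heater between -0.008 and 0.008 m and z of tube_fresh in the frame of heater between 0.004 and 0.014 m and angle between tube_fresh's own z axis and vertical below 0.15 rad and y of small_heater in the frame of heater between 0.038 and 0.054 m)) and y of tube_done in the frame of rack between -0.008 and 0.008 m and x of tube_done in the frame of rack between -0.008 and 0.008 m and z of tube_done in the frame of rack between 0.004 and 0.014 m and angle between tube_done's own z axis and vertical below 0.15 rad and linear speed of tube_fresh below 0.02 m/s and contact force between the fingers and tube_fresh below 0.05 N), for 0.2 s.
5. the bar is back on both posts, fully down, let go, before the weight (((y of tube_fresh in the frame of heater between 0.038 and 0.054 m and x of tube_fresh in the frame of heater between -0.008 and 0.008 m and z of tube_fresh in the frame of heater between 0.004 and 0.014 m and angle between tube_fresh's own z axis and vertical below 0.15 rad and y of small_heater in the frame of heater between -0.054 and -0.038 m) or (y of tube_fresh in the frame of heater between -0.054 and -0.038 m and x of tube_fresh in the frame of heater between -0.008 and 0.008 m and z of tube_fresh in the frame of heater between 0.004 and 0.014 m and angle between tube_fresh's own z axis and vertical below 0.15 rad and y of small_heater in the frame of heater between 0.038 and 0.054 m)) and horizontal distance between bar and heater below 0.008 m and z of bar in the frame of heater between 0.124 and 0.131 m and angle between the y axis of bar and the y axis of heater, either way round below 0.12 rad and angle between bar's own z axis and vertical below 0.06 rad and x of weight in the frame of tray between -0.06 and 0.06 m and y of weight in the frame of tray between -0.105 and 0.105 m and z of weight in the frame of tray between -0.002 and 0.01 m and linear speed of bar below 0.02 m/s and contact force between the fingers and bar below 0.05 N), for 0.2 s.
At the end, for the whole second after the job is handed in: Finished tube in the rack's middle hole, fresh tube in the freed well: 8 mm, at the bottom, upright to 0.15 rad. Bar down on both posts: 8 mm, height -3 to +4 mm, 0.12 rad. Weight flat on the bar round its stem (11 mm). Small tubes within 12 mm of their start. All let go, at rest (all of step 4 and horizontal distance between bar and heater below 0.008 m and z of bar in the frame of heater between 0.124 and 0.131 m and angle between the y axis of bar and the y axis of heater, either way round below 0.12 rad and angle between bar's own z axis and vertical below 0.06 rad and horizontal distance between weight and bar below 0.011 m and z of weight in the frame of bar between 0.005 and 0.0115 m and angle between weight's own z axis and vertical below 0.08 rad and distance of each of small_heater, small_rack from where it was at the start of the episode below 0.012 m and linear speed of each of weight, bar, tube_done, small_heater, small_rack below 0.02 m/s and contact force between the fingers and weight below 0.05 N and contact force between the fingers and bar below 0.05 N and contact force between the fingers and tube_done below 0.05 N and contact force between the fingers and small_heater below 0.05 N and contact force between the fingers and small_rack below 0.05 N); the robot touches nothing.
It fails at once if a big tube is laid over (more than 0.6 rad from upright) (angle between any of tube_done, tube_fresh's own z axis and vertical above 0.6 rad).
It fails at once if a small tube in its sleeve is taken out or knocked (moved more than 25 mm) (distance of any of small_heater, small_rack from where it was at the start of the episode above 0.025 m).
It also fails if it takes over 144 s, if anything falls off the work surface, if the arm or the gripper's body presses on something with over 40 N, if the wrist force passes 120 N, or if a joint passes its speed limit or range.

## Robot

A 6-joint arm with a two-finger parallel gripper is mounted at the origin on a cart in front of the work surface, level with it; the furniture and walls round the work are solid. World frame = base frame: x ahead of the robot, y to its left, z up, the work surface at z = 0. Lengths are in m, angles in degrees, forces in N, time in s.
With the tool pointing down it reaches from about 0.275 to 0.875 m from the base axis. Payload 12.5 kg.
Tool frame: the origin (TCP) lies at the very end of the fingers, on their centre line; the grasp point (between the pads) lies bot.pinch_z behind it (bot.pinch_z is the distance from the TCP to the grasp point, in m); z points along the fingers, y is the line along which they close (so a half turn about z gives the same grasp; the last joint's range is limited). The gripper opens to 85 mm and grips with 20 to 120 N. Pads are 22 mm wide; open, the fingers measure 114 mm over their backs; the gripper's body (76 mm by 85 mm) begins 54 mm behind the grasp point. The pads swing forward as they close: fully open they stand 13 mm farther back than shut.
Start: joints at [64.423, 20.094, 94.641, -0, 65.266, -4.847], TCP at [0.195, 0.514, 0.231] pointing down, gripper open.
Joint ranges: [-157.81, 157.81], [-45, 120.19], [0.68, 151.7], [-89.99, 269.99], [4.06, 180], [-164.3, 164.3]. Speed limits (degrees/s): [127.2, 127.2, 159.86, 180, 180, 180].

## Interface

Orientations are given as a 3x3 rotation matrix whose columns are the frame's x, y, z axes.
In Python, from rig import bot, optics, ticket gives the robot as it stands.
- The arm moves only by the shell command python3 -m creep 'ROWS' [FORCE]. ROWS is JSON, a list of rows, each a list of 3 entries, a list of its own where there are three numbers: the shift along the tool's x, y, z as a fraction of full scale, then the turn, a rotation vector about the tool's x, y, z as a fraction of full scale, then the opening, from -1 (shut) to 1 (fully open). A call has exactly 8 rows; each row is the pose to reach, as a shift and turn from the pose commanded when the call began, along the tool's axes at that moment; what a row does not reach only later rows make up. Full scale, the value 1, is 0.25 m for a shift and 120 degrees for a turn. A row lasts 1/10 s, in which the tool goes at most 50 mm and 8.59 degrees, less where a joint would pass 70% of its speed; a pose out of reach is approached as far as the arm can. A call with a number of a shift or a turn outside -1 to 1 is refused whole. A call with a gripper value outside its range is refused whole. The fingers move at their own pace and stop on an object; FORCE is the grip in N (left out, the last holds). Time passes only in rows, so rows that repeat a pose let the fingers close, or fill a call up. It gives the time, the measured TCP pose, the force, the opening and the grip force at its end, in the units of the state.
- bot.get_state(): the state, without advancing time (a new reading comes with each control period).
- optics.get_image(name): name is "side" or "top"; returns a dict with "img" (480x640x3 uint8, red, green, blue), "fx", "fy", "cx", "cy" (pixels), "dist" ([k1, k2, p1, p2, k3] as OpenCV has them; the pictures are not rectified), "R" (3x3) and "t" (3): a world point X has camera coordinates R X + t. Camera axes: x right, y down, z forward; pixel columns grow to the right and rows downward; lengths in m; the calibration is good to about 2 mm. A picture is of the moment at which its call begins. There is no depth.
- ticket.sign_off(): hands the job in; it is judged then, once.
The state is a dict: "clock": time; "joints": joint angles; "qvel": joint speeds; "joint_efforts": joint torques, N m; "tool_pos": TCP position; "eef_rot": TCP orientation; "contact_force": force on the tool from outside, world axes, zero at the start; "wrist_torque": the same for the moment, N m; "width": finger opening in m; "grip_force": force on a finger pad.
Only numpy, scipy, OpenCV 4.12 (cv2) and the standard library are available. Lean on these libraries where they do the work, as an engineer would, in place of code of your own. Each camera call takes 0.05 s, during which the arm holds its last target. There are 200 camera calls.

## Working session

There is one attempt and no reset: what is moved stays moved. The work goes in short steps, Python scripts to look and compute and a shell command to move; the robot and the scene stay as the last step left them, time stands still between calls to the robot, and variables do not carry over. Pictures are saved under pics/ and viewed, at most 14 in all, crops included, and the job is handed in when it is done.

```bash
ls; mkdir -p pics; python3 - <<'E'
from rig import bot,optics
import cv2
s=bot.get_state();print(s,bot.pinch_z)
for n in("side","top"):
    d=optics.get_image(n);cv2.imwrite(f"pics/{n}0.png",d["img"][:,:,::-1]);print(n,{k:v for k,v in d.items() if k!="img"})
E
```

```text
pics
{'clock': 0.0, 'joints': array([ 6.44224583e+01,  2.01229172e+01,  9.46794262e+01,  3.47393349e-04,
        6.52664074e+01, -4.84765163e+00]), 'qvel': array([ 0.03035315,  0.01270819,  0.01325059,  0.08945465,  0.09445695,
       -0.06362232]), 'joint_efforts': array([-9.01568160e-05, -5.06114280e+01, -2.91406631e+01, -1.31803954e-04,
        4.54680267e-03, -3.71953195e-05]), 'tool_pos': array([0.19450446, 0.51407984, 0.23075558]), 'eef_rot': array([[-9.35258576e-01,  3.53964861e-01, -5.23014848e-04],
       [ 3.53965232e-01,  9.35257958e-01, -1.07995970e-03],
       [ 1.06886012e-04, -1.19517065e-03, -9.99999280e-01]]), 'contact_force': array([0.31079865, 0.49195485, 0.68418595]), 'wrist_torque': array([-0.02274968,  0.0327523 ,  0.03211512]), 'grip_force': 0.0, 'width': 0.08517331538183251} 0.0187
side {'fx': 440.3069659432081, 'fy': 440.3069659432081, 'cx': 312.7909230714138, 'cy': 244.79530506946182, 'dist': array([-0.07405425,  0.        ,  0.        ,  0.        ,  0.        ]), 'R': array([[ 0.78652079, -0.61753732, -0.00571795],
       [-0.41692249, -0.52413357, -0.74260328],
       [ 0.45558827,  0.58645686, -0.66970716]]), 't': array([-0.51992628,  0.30331874,  0.8972829 ])}
top {'fx': 571.5217612158546, 'fy': 571.5217612158546, 'cx': 316.3090307045871, 'cy': 231.6165460519226, 'dist': array([-0.09594022,  0.        ,  0.        ,  0.        ,  0.        ]), 'R': array([[ 0.02208336, -0.99969249, -0.01128019],
       [-0.98728943, -0.02003033, -0.15766537],
       [ 0.15739094,  0.01461859, -0.98742817]]), 't': array([-0.04828577,  0.59332258,  1.50566645])}
```

View pics/side0.png

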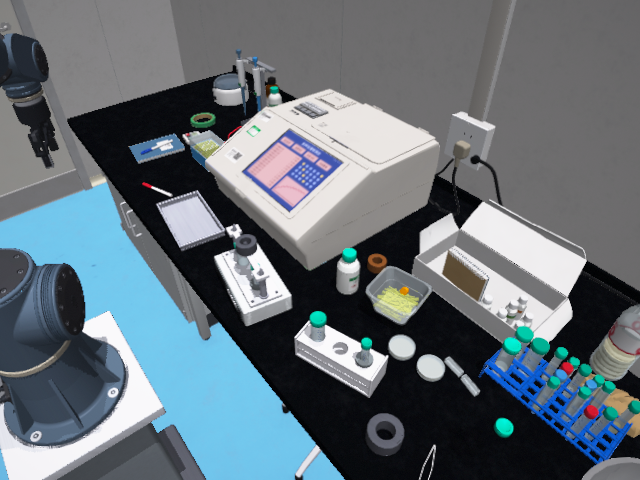

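View pics/top0.png

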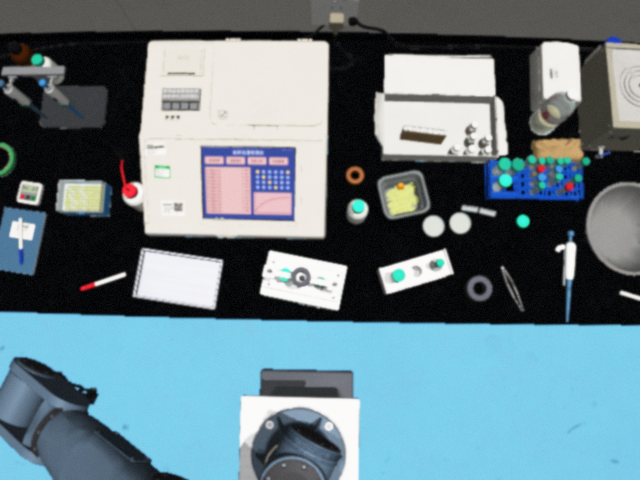

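Side view: heater with ring weight at (245,243), rack with the green caps at (318,319) (big) and (366,344) (small), tray at (190,218). Top view: weight at (302,278), rack at (415,271), tray at (178,278). I'll zoom in next.

```bash
cat > h.py <<'E'
import numpy as np,cv2
from rig import bot,optics
def ray(d,p):
    K=np.array([[d["fx"],0,d["cx"]],[0,d["fy"],d["cy"]],[0,0,1]])
    u=cv2.undistortPoints(np.array([[p]],float),K,np.array(d["dist"]))[0,0]
    v=d["R"].T@np.array([u[0],u[1],1.]);return -d["R"].T@d["t"],v/np.linalg.norm(v)
def plane(d,p,z):
    c,v=ray(d,p);return c+v*(z-c[2])/v[2]
def tri(d1,p1,d2,p2):
    c1,v1=ray(d1,p1);c2,v2=ray(d2,p2)
    s=np.linalg.lstsq(np.stack([v1,-v2],1),c2-c1,rcond=None)[0]
    a=c1+s[0]*v1;b=c2+s[1]*v2;return (a+b)/2,np.linalg.norm(a-b)
def proj(d,X):
    K=np.array([[d["fx"],0,d["cx"]],[0,d["fy"],d["cy"]],[0,0,1]])
    return cv2.projectPoints(np.array(X,float).reshape(-1,3),cv2.Rodrigues(d["R"])[0],d["t"],K,np.array(d["dist"]))[0][:,0]
def crop(im,x,y,w,h,k):return cv2.resize(im[y:y+h,x:x+w],None,fx=k,fy=k,interpolation=cv2.INTER_CUBIC)
E
python3 - <<'E'
import cv2,numpy as np
from h import crop
s=cv2.imread("pics/side0.png");t=cv2.imread("pics/top0.png")
cv2.imwrite("pics/c1.png",np.hstack([crop(s,205,215,100,110,4),crop(t,256,240,100,110,4)]))
cv2.imwrite("pics/c2.png",np.vstack([np.hstack([crop(s,290,300,100,95,4),crop(t,370,240,100,95,4)])]))
E
```

```text
(no output)
```

View pics/c1.png

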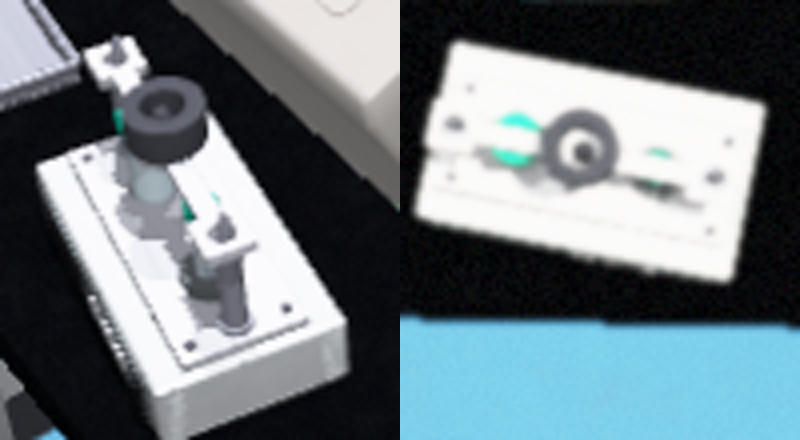

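View pics/c2.png

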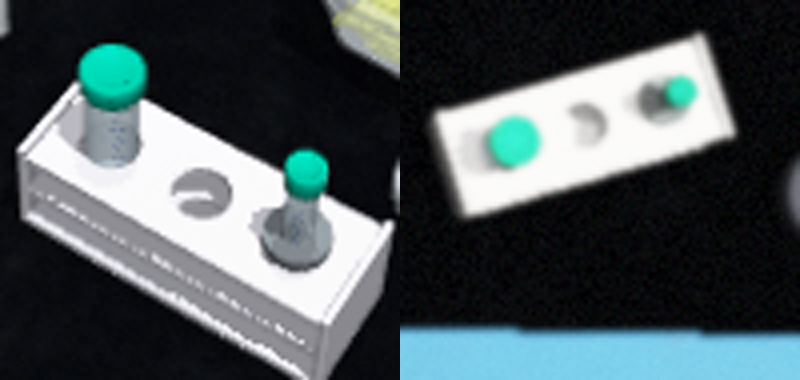

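c1: heater with pins (side crop (117,45) and (222,222); top crop (454,124) and (714,176)), ring on the bar, and the big green cap under the left (+y) half. c2: rack with the big tube at the +y end, the empty middle hole (side (202,193), top (588,123)) and the small tube at the -y end.

```bash
cat > m.py <<'E'
from h import *
def F(x0,y0,p,k=4):return ((p[0]+.5)/k-.5+x0,(p[1]+.5)/k-.5+y0)
def blob(mask,x,y,w,h):
    m=np.zeros_like(mask);m[y:y+h,x:x+w]=mask[y:y+h,x:x+w]
    n,l,st,c=cv2.connectedComponentsWithStats(m)
    i=1+np.argmax(st[1:,4]);return st[i],c[i],(l==i)
E
python3 - <<'E'
from m import *
np.set_printoptions(precision=4,suppress=True)
S=optics.get_image("side");T=optics.get_image("top")
S0=lambda p:F(205,215,p);T0=lambda p:F(256,240,(p[0]-400,p[1]))
S1=lambda p:F(290,300,p);T1=lambda p:F(370,240,(p[0]-400,p[1]))
print("cams",-S["R"].T@S["t"],-T["R"].T@T["t"])
A=tri(S,S0((117,45)),T,T0((454,124)));B=tri(S,S0((222,222)),T,T0((714,176)))
print("pins",A,B,np.linalg.norm((A[0]-B[0])[:2]))
print("hole",tri(S,S1((202,193)),T,T1((588,123))))
for nm,d in(("S",S),("T",T)):
    hsv=cv2.cvtColor(d["img"],cv2.COLOR_RGB2HSV)
    g=cv2.inRange(hsv,(70,100,80),(95,255,255))
    dk=cv2.inRange(hsv,(0,0,20),(179,90,115))
    for b in ([(300,300,35,40),(350,330,30,30)] if nm=="S" else [(380,255,30,35),(425,250,30,25)]):print(nm,"cap",*blob(g,*b)[:2])
    st,c,m=blob(dk,*((230,230,32,30) if nm=="S" else (285,262,33,33)));print(nm,"ring",st,c)
# rack corners on top view at z .063, side
print("tray corners S/T by view")
for nm,d,box in(("S",S,(150,185,80,70)),("T",T,(128,243,100,70))):
    g=cv2.inRange(cv2.cvtColor(d["img"],cv2.COLOR_RGB2GRAY),70,255)
    st,c,m=blob(g,*box);q=cv2.approxPolyDP(cv2.convexHull(np.argwhere(m)[:,::-1].astype(np.int32)),6,True)[:,0]
    print(nm,st,[(tuple(p),plane(d,p.astype(float),.02)[:2].round(3)) for p in q])
for nm,d,box in(("T",T,(370,240,95,60)),("Th",T,(255,245,100,70))):
    g=cv2.inRange(cv2.cvtColor(d["img"],cv2.COLOR_RGB2GRAY),150,255)
    st,c,m=blob(g,*box);r=cv2.minAreaRect(np.argwhere(m)[:,::-1].astype(np.float32));q=cv2.boxPoints(r)
    print(nm,r,[plane(d,p,.062)[:2].round(4) for p in q])
E
```

```text
cams [ 0.1266 -0.6883  0.8232] [ 0.3499 -0.0584  1.5797]
pins (array([0.4784, 0.0787, 0.1455]), np.float64(0.003908722896048508)) (array([ 0.4485, -0.0852,  0.1423]), np.float64(0.0018130030126766164)) 0.16660996618940996
hole (array([ 0.4928, -0.3056,  0.0621]), np.float64(0.0003488218516583622))
S cap [310 311  17  17 238] [317.7479 318.6891]
S cap [361 337  11  13 116] [366.0431 343.0776]
S ring [230 231  29  26 427] [245.1733 244.2881]
T cap [392 269  13  13 126] [398.1111 274.9683]
T cap [436 259   8   8  50] [439.5  262.72]
T ring [300 277   4   4  12] [301.6667 278.3333]
tray corners S/T by view
S [ 156  190   74   61 2508] [((np.int32(229), np.int32(235)), array([0.514, 0.194])), ((np.int32(181), np.int32(250)), array([0.38 , 0.221])), ((np.int32(156), np.int32(203)), array([0.413, 0.468])), ((np.int32(197), np.int32(190)), array([0.545, 0.45 ]))]
T [ 132  247   92   63 4366] [((np.int32(223), np.int32(261)), array([0.511, 0.22 ])), ((np.int32(214), np.int32(309)), array([0.379, 0.239])), ((np.int32(132), np.int32(296)), array([0.409, 0.469])), ((np.int32(143), np.int32(247)), array([0.545, 0.447]))]
T ((415.8165588378906, 271.0550537109375), (27.01070213317871, 70.49601745605469), 73.3007583618164) [array([ 0.4964, -0.2028]), array([ 0.5543, -0.3841]), array([ 0.4851, -0.4042]), array([ 0.4281, -0.2239])]
Th ((302.3653869628906, 280.173095703125), (81.97653198242188, 46.479515075683594), 11.309932708740234) [array([0.4187, 0.1159]), array([0.541 , 0.0959]), array([ 0.5023, -0.12  ]), array([ 0.3812, -0.0978])]
```

```bash
python3 - <<'E'
from m import *
np.set_printoptions(precision=4,suppress=True)
S=optics.get_image("side");T=optics.get_image("top")
S0=lambda p:F(205,215,p);T0=lambda p:F(256,240,(p[0]-400,p[1]))
print("ring",tri(S,S0((164,102)),T,T0((580,148))),plane(T,T0((580,148)),.161))
# cap top discs: side centre = (mid x, top + half minor axis), minor=width*sin(elev)
for nm,st,ct,z,r in(("big",(310,311,17,17),(398.1,274.97),.122,.017),("small",(361,337,11,13),(439.5,262.7),.126,.0105)):
    c=(st[0]+st[2]/2-.5,st[1]-.5);_,v=ray(S,c);cs=(c[0],c[1]+st[2]/2*abs(v[2]))
    print(nm,tri(S,cs,T,ct),plane(T,ct,z),plane(S,cs,z))
for z in(.02,):
    print([proj(T,[.462,.344,.02]),proj(S,[.462,.344,.02])])
E
```

```text
ring (array([ 0.4639, -0.0019,  0.163 ]), np.float64(0.004548289907572772)) [ 0.462  -0.0009  0.161 ]
big (array([ 0.4765, -0.2496,  0.1198]), np.float64(0.0045213281873343)) [ 0.4743 -0.2482  0.122 ] [ 0.4775 -0.2518  0.122 ]
small (array([ 0.5094, -0.3553,  0.1255]), np.float64(0.0044663752531715626)) [ 0.5074 -0.3539  0.126 ] [ 0.5112 -0.3565  0.126 ]
[array([[177.5023, 277.7947]]), array([[188.1947, 216.2866]])]
```

```bash
cat > go.py <<'E'
import sys,numpy as np
from rig import bot
from scipy.spatial.transform import Rotation as Ro
np.set_printoptions(precision=4,suppress=True)
x,y,z,yaw=map(float,sys.argv[1:5]);s=bot.get_state();R=np.array(s["eef_rot"]);a=np.radians(yaw)
G=np.array([[-np.cos(a),-np.sin(a),0],[-np.sin(a),np.cos(a),0],[0,0,-1.]])
d=R.T@(np.array([x,y,z])-s["tool_pos"])/.25;w=np.degrees(Ro.from_matrix(R.T@G).as_rotvec())/120
print("now",s["clock"],s["tool_pos"],"w",s["width"],"F",s["contact_force"],"grip",s["grip_force"],"j",s["joints"]);print("shift",d,"turn",w)
E
python3 go.py .464 -.002 .26 -10.2
```

```text
now 0.3 [0.1946 0.5143 0.2311] w 0.08554828396966865 F [-0.0835  0.4003  0.2086] grip 0.0 j [64.4228 20.1057 94.6523  0.001  65.267  -4.8456]
shift [-1.7389 -1.55   -0.115 ] turn [-0.0002 -0.     -0.0878]
```

```bash
python3 -m creep '[[[-0.1,-0.09,-0.03],[0,0,-0.01],1],[[-0.22,-0.2,-0.06],[0,0,-0.02],1],[[-0.35,-0.31,-0.09],[0,0,-0.035],1],[[-0.48,-0.43,-0.115],[0,0,-0.05],1],[[-0.61,-0.54,-0.115],[0,0,-0.065],1],[[-0.72,-0.64,-0.115],[0,0,-0.08],1],[[-0.82,-0.73,-0.115],[0,0,-0.088],1],[[-0.87,-0.775,-0.115],[0,0,-0.088],1]]' 60; python3 go.py .464 -.002 .26 -10.2
```

```text
clock: 1.1
tool_pos: [0.3302, 0.2543, 0.2602]
eef_rot: [[-0.984, 0.178, 0.0], [0.178, 0.984, -0.0], [-0.0, -0.0, -1.0]]
contact_force: [0.4, -0.9, 1.2]
width: 0.0855
grip_force: 0.0
now 1.1 [0.3302 0.2543 0.2602] w 0.08553238546199284 F [ 0.3677 -0.862   1.1807] grip 0.0 j [ 31.1985   3.9204 110.7623  -0.0197  65.3046 -48.5674]
shift [-0.7085 -0.9137  0.001 ] turn [-0.      0.0002 -0.0002]
```

```bash
python3 -m creep '[[[-0.08,-0.1,0],[0,0,0],1],[[-0.18,-0.23,0],[0,0,0],1],[[-0.29,-0.37,0],[0,0,0],1],[[-0.4,-0.51,0],[0,0,0],1],[[-0.5,-0.65,0],[0,0,0],1],[[-0.6,-0.78,0],[0,0,0],1],[[-0.68,-0.87,0],[0,0,0],1],[[-0.709,-0.914,0],[0,0,0],1]]'; python3 go.py .464 -.002 .145 -10.2
python3 - <<'E'
from h import *
d=optics.get_image("side");e=optics.get_image("top")
cv2.imwrite("pics/c3.png",np.hstack([crop(d["img"],195,150,100,110,4),crop(e["img"],256,225,100,110,4)])[:,:,::-1])
E
```

```text
clock: 1.9
tool_pos: [0.4645, -0.002, 0.26]
eef_rot: [[-0.984, 0.179, 0.0], [0.179, 0.984, -0.0], [-0.0, -0.0, -1.0]]
contact_force: [0.1, 0.9, 0.0]
width: 0.0855
grip_force: 0.0
now 1.9 [ 0.4645 -0.002   0.26  ] w 0.08547139139541465 F [0.1292 0.8992 0.0477] grip 0.0 j [ -5.9861   9.2648 104.6639  -0.0106  66.0587 -85.6916]
shift [ 0.0021 -0.0003  0.4599] turn [-0.0001  0.0001 -0.0008]
```

View pics/c3.png

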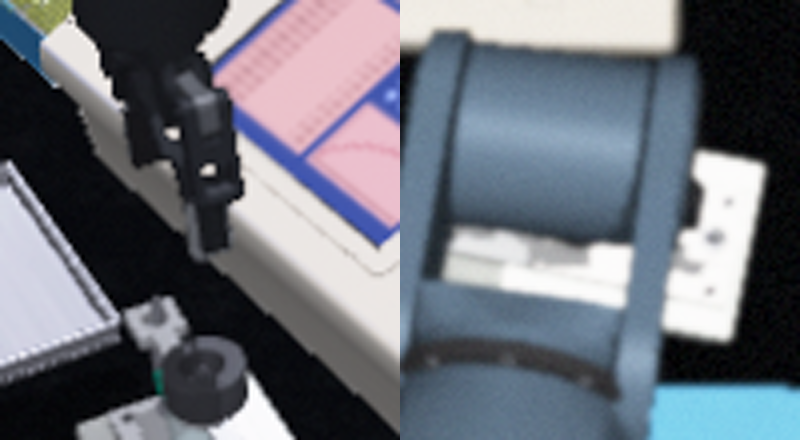

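Side crop shows the open gripper (tips near (210,250)) hanging above the ring at (203,365), roughly centred on it. I'll descend.

```bash
python3 -m creep '[[[0,0,0.08],[0,0,0],1],[[0,0,0.16],[0,0,0],1],[[0,0,0.24],[0,0,0],1],[[0,0,0.32],[0,0,0],1],[[0,0,0.4],[0,0,0],1],[[0,0,0.45],[0,0,0],1],[[0,0,0.48],[0,0,0],1],[[0,0,0.5],[0,0,0],1]]' && python3 -m creep '[[[0,0,0],[0,0,0],0.6],[[0,0,0],[0,0,0],0.4],[[0,0,0],[0,0,0],0.2],[[0,0,0],[0,0,0],0],[[0,0,0],[0,0,0],-0.2],[[0,0,0],[0,0,0],-0.4],[[0,0,0],[0,0,0],-0.6],[[0,0,0],[0,0,0],-1]]' 60; python3 go.py .464 -.002 .26 -10.2
```

```text
clock: 2.8
tool_pos: [0.4633, 0.0008, 0.1348]
eef_rot: [[-0.984, 0.176, -0.0], [0.176, 0.984, 0.0], [0.0, 0.0, -1.0]]
contact_force: [0.7, -0.4, 0.6]
width: 0.0855
grip_force: 0.0
clock: 3.6
tool_pos: [0.464, 0.0, 0.1361]
eef_rot: [[-0.984, 0.177, 0.001], [0.177, 0.984, -0.0], [-0.001, 0.0, -1.0]]
contact_force: [-3.2, 1.5, 9.6]
width: 0.0517
grip_force: 60.7
now 3.6 [0.464  0.     0.1361] w 0.051740812433566055 F [-3.1615  1.52    9.6113] grip 60.691940411925316 j [ -5.752   18.9505 112.1701   0.0084  48.8101 -85.5796]
shift [-0.0022 -0.0079 -0.4956] turn [0.0001 0.0006 0.0002]
```

```bash
python3 -m creep '[[[0,0,-0.02],[0,0,0],-1],[[0,0,-0.05],[0,0,0],-1],[[0,0,-0.1],[0,0,0],-1],[[0,0,-0.18],[0,0,0],-1],[[0,0,-0.26],[0,0,0],-1],[[0,0,-0.34],[0,0,0],-1],[[0,0,-0.42],[0,0,0],-1],[[0,0,-0.48],[0,0,0],-1]]'; python3 go.py .432 .348 .26 -8.5
python3 - <<'E'
from h import *
d=optics.get_image("side");e=optics.get_image("top")
cv2.imwrite("pics/c4.png",np.hstack([crop(d["img"],195,170,100,150,4),crop(e["img"],256,205,100,150,4)])[:,:,::-1])
E
```

```text
clock: 4.4
tool_pos: [0.4636, -0.0, 0.2568]
eef_rot: [[-0.984, 0.177, 0.001], [0.177, 0.984, -0.0], [-0.001, 0.0, -1.0]]
contact_force: [0.6, 0.3, -3.3]
width: 0.0515
grip_force: 63.2
now 4.4 [ 0.4636 -0.      0.2568] w 0.05153920735042592 F [ 0.6096  0.2563 -3.2905] grip 63.165614157915115 j [ -5.7596   9.3405 105.0545   0.0001  65.5376 -85.5858]
shift [ 0.3705  1.3479 -0.0133] turn [ 0.      0.0006 -0.0139]
```

View pics/c4.png

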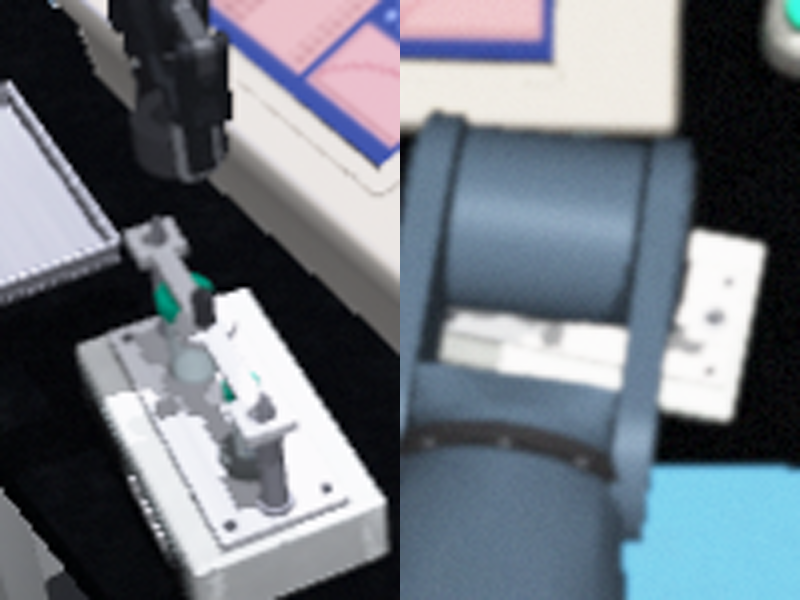

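The picture shows the ring held in the fingers (side crop (185,145)) and the bar still on both posts, with its stem at (203,308).

```bash
python3 -m creep '[[[0.02,0.05,0],[0,0,0],-1],[[0.05,0.15,0],[0,0,0],-1],[[0.08,0.26,0],[0,0,-0.01],-1],[[0.11,0.38,0],[0,0,-0.014],-1],[[0.14,0.5,0],[0,0,-0.014],-1],[[0.17,0.6,0],[0,0,-0.014],-1],[[0.185,0.66,0],[0,0,-0.014],-1],[[0.19,0.68,0],[0,0,-0.014],-1]]' >/dev/null; python3 -m creep '[[[0.02,0.05,0],[0,0,0],-1],[[0.05,0.15,0],[0,0,0],-1],[[0.08,0.26,0],[0,0,0],-1],[[0.11,0.38,0],[0,0,0],-1],[[0.14,0.5,0],[0,0,0],-1],[[0.17,0.6,0],[0,0,0],-1],[[0.18,0.65,0],[0,0,0],-1],[[0.18,0.67,0],[0,0,0],-1]]' >/dev/null;  python3 go.py .433 .346 .05 -8.5
```

```text
now 6.1 [0.4267 0.3487 0.2546] w 0.051515883020162724 F [-0.4579 -0.434  -2.4417] grip 63.41014914214611 j [ 34.4143  18.9005  92.8748  -0.0001  68.2656 -47.1412]
shift [-0.0268 -0.0066  0.8185] turn [-0.0002 -0.0002  0.0005]
```

```bash
python3 -m creep '[[[-0.01,-0.003,0.1],[0,0,0],-1],[[-0.027,-0.007,0.22],[0,0,0],-1],[[-0.027,-0.007,0.36],[0,0,0],-1],[[-0.027,-0.007,0.5],[0,0,0],-1],[[-0.027,-0.007,0.64],[0,0,0],-1],[[-0.027,-0.007,0.76],[0,0,0],-1],[[-0.027,-0.007,0.85],[0,0,0],-1],[[-0.027,-0.007,0.89],[0,0,0],-1]]' >/dev/null; python3 go.py .433 .346 .005 -8.5; python3 -m creep '[[[0,0,0.02],[0,0,0],-1],[[0,0,0.04],[0,0,0],-1],[[0,0,0.06],[0,0,0],-1],[[0,0,0.08],[0,0,0],-1],[[0,0,0.09],[0,0,0],-1],[[0,0,0.096],[0,0,0],-1],[[0,0,0.1],[0,0,0],-1],[[0,0,0.1],[0,0,0],-1]]'
```

```text
now 6.9 [0.433  0.3439 0.0306] w 0.051118955709610524 F [-0.4376 -0.2525 -3.431 ] grip 63.39225925505161 j [ 33.6365  36.674  101.6449  -0.014   41.8587 -47.8019]
shift [0.001  0.0087 0.1024] turn [-0.0011 -0.001  -0.0004]
clock: 7.7
tool_pos: [0.4335, 0.3453, 0.0076]
eef_rot: [[-0.989, 0.148, 0.0], [0.148, 0.989, 0.0], [-0.0, 0.0, -1.0]]
contact_force: [-0.5, 0.1, -3.3]
width: 0.0518
grip_force: 63.5
```

```bash
python3 -m creep '[[[0,0,0.002],[0,0,0],-1],[[0,0,0.004],[0,0,0],-1],[[0,0,0.006],[0,0,0],-1],[[0,0,0.008],[0,0,0],-1],[[0,0,0.01],[0,0,0],-1],[[0,0,0.01],[0,0,0],-1],[[0,0,0.01],[0,0,0],-1],[[0,0,0.01],[0,0,0],-1]]'
```

```text
clock: 8.5
tool_pos: [0.4335, 0.3453, 0.005]
eef_rot: [[-0.989, 0.148, 0.0], [0.148, 0.989, -0.0], [-0.0, -0.0, -1.0]]
contact_force: [-0.3, -0.6, -2.9]
width: 0.0517
grip_force: 63.5
```

```bash
python3 -m creep '[[[0,0,0.002],[0,0,0],-1],[[0,0,0.004],[0,0,0],-1],[[0,0,0.006],[0,0,0],-1],[[0,0,0.006],[0,0,0],-1],[[0,0,0.006],[0,0,0],-1],[[0,0,0.006],[0,0,0],-1],[[0,0,0.006],[0,0,0],-1],[[0,0,0.006],[0,0,0],-1]]'
```

```text
clock: 9.3
tool_pos: [0.4336, 0.3453, 0.0042]
eef_rot: [[-0.989, 0.148, 0.0], [0.148, 0.989, 0.0], [-0.0, 0.0, -1.0]]
contact_force: [-3.3, -2.9, 8.2]
width: 0.0515
grip_force: 64.5
```

```bash
python3 -m creep '[[[0,0,0],[0,0,0],0.3],[[0,0,0],[0,0,0],0.5],[[0,0,0],[0,0,0],0.8],[[0,0,0],[0,0,0],1],[[0,0,0],[0,0,0],1],[[0,0,-0.02],[0,0,0],1],[[0,0,-0.06],[0,0,0],1],[[0,0,-0.12],[0,0,0],1]]'; python3 -m creep '[[[0,0,-0.08],[0,0,0],1],[[0,0,-0.2],[0,0,0],1],[[0,0,-0.34],[0,0,0],1],[[0,0,-0.48],[0,0,0],1],[[0,0,-0.62],[0,0,0],1],[[0,0,-0.74],[0,0,0],1],[[0,0,-0.83],[0,0,0],1],[[0,0,-0.86],[0,0,0],1]]' >/dev/null; python3 go.py .464 -.001 .25 -10.2
python3 - <<'E'
from h import *
d=optics.get_image("side");e=optics.get_image("top")
cv2.imwrite("pics/c5.png",np.hstack([crop(d["img"],205,215,100,110,4),crop(e["img"],256,240,100,110,4)])[:,:,::-1])
E
```

```text
clock: 10.1
tool_pos: [0.4333, 0.3451, 0.0342]
eef_rot: [[-0.989, 0.148, -0.001], [0.148, 0.989, -0.0], [0.001, -0.001, -1.0]]
contact_force: [0.4, 0.4, 0.1]
width: 0.0859
grip_force: 0.0
now 10.9 [0.434  0.3457 0.2522] w 0.0856428165912799 F [ 0.3571 -0.9803 -0.2524] grip 0.0 j [ 33.7282  19.276   92.706    0.0013  67.7361 -47.7854]
shift [-0.3232 -1.3539  0.0054] turn [0.0016 0.0017 0.0143]
```

View pics/c5.png

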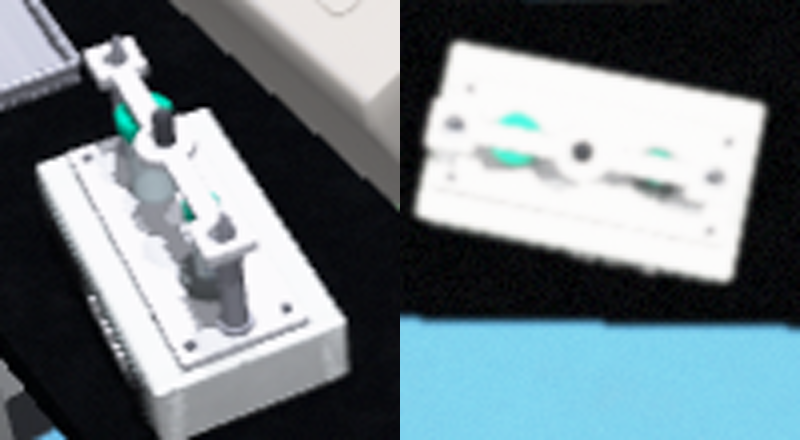

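The bar lies undisturbed. The stem tip is at side crop (162,113) and top crop (582,151); pin tips are at (117,45)/(222,225) side and (454,124)/(714,176) top.

```bash
python3 - <<'E'
from m import *
np.set_printoptions(precision=4,suppress=True)
S=optics.get_image("side");T=optics.get_image("top")
S0=lambda p:F(205,215,p);T0=lambda p:F(256,240,(p[0]-400,p[1]))
for n,a,b in(("stem",(163,113),(582,151)),("pinL",(117,43),(454,124)),("pinR",(222,224),(714,176))):print(n,tri(S,S0(a),T,T0(b)))
# dark stem blob in top
g=cv2.inRange(cv2.cvtColor(T["img"],cv2.COLOR_RGB2GRAY),0,110);print(blob(g,295,270,14,16)[:2])
E
```

```text
stem (array([ 0.4623, -0.0028,  0.1562]), np.float64(0.0038261302301746073))
pinL (array([0.4784, 0.0785, 0.1472]), np.float64(0.004167328321084033))
pinR (array([ 0.4485, -0.0851,  0.1408]), np.float64(0.001575886807595926))
(array([300, 277,   3,   3,   7], dtype=int32), array([301.    , 277.7143]))
```

```bash
python3 -m creep '[[[-0.02,-0.08,0],[0,0,0],1],[[-0.05,-0.2,0],[0,0,0],1],[[-0.08,-0.32,0],[0,0,0.014],1],[[-0.11,-0.44,0],[0,0,0.014],1],[[-0.13,-0.55,0],[0,0,0.014],1],[[-0.15,-0.63,0],[0,0,0.014],1],[[-0.16,-0.67,0],[0,0,0.014],1],[[-0.16,-0.68,0],[0,0,0.014],1]]' >/dev/null; python3 -m creep '[[[-0.02,-0.08,0],[0,0,0],1],[[-0.05,-0.2,0],[0,0,0],1],[[-0.08,-0.32,0],[0,0,0],0.6],[[-0.11,-0.44,0],[0,0,0],0.2],[[-0.13,-0.55,0],[0,0,0],0],[[-0.15,-0.62,0],[0,0,0],0],[[-0.16,-0.66,0],[0,0,0],0],[[-0.16,-0.67,0],[0,0,0],0]]' >/dev/null;  python3 go.py .4645 -.001 .137 -10.2
```

```text
now 12.7 [ 0.4579 -0.0008  0.2483] w 0.04254463331287498 F [ 0.0604  0.2677 -0.4524] grip 0.0 j [ -5.9282   9.3002 106.3859   0.0072  64.3401 -85.7337]
shift [-0.0264  0.0037  0.445 ] turn [ 0.     -0.0002  0.    ]
```

```bash
python3 -m creep '[[[-0.01,0,0.05],[0,0,0],0],[[-0.022,0,0.13],[0,0,0],0],[[-0.022,0,0.21],[0,0,0],0],[[-0.022,0,0.29],[0,0,0],0],[[-0.022,0,0.36],[0,0,0],0],[[-0.022,0,0.41],[0,0,0],0],[[-0.022,0,0.435],[0,0,0],0],[[-0.022,0,0.443],[0,0,0],0]]' && python3 -m creep '[[[0,0,0],[0,0,0],-0.1],[[0,0,0],[0,0,0],-0.2],[[0,0,0],[0,0,0],-0.3],[[0,0,0],[0,0,0],-0.4],[[0,0,0],[0,0,0],-0.5],[[0,0,0],[0,0,0],-0.6],[[0,0,0],[0,0,0],-0.8],[[0,0,0],[0,0,0],-1]]' 80
```

```text
clock: 13.5
tool_pos: [0.4628, -0.001, 0.1369]
eef_rot: [[-0.984, 0.176, -0.001], [0.176, 0.984, 0.0], [0.001, -0.0, -1.0]]
contact_force: [0.6, 0.1, 0.2]
width: 0.0428
grip_force: 0.0
clock: 14.3
tool_pos: [0.4633, -0.0017, 0.1381]
eef_rot: [[-0.984, 0.177, 0.0], [0.177, 0.984, 0.0], [-0.0, 0.0, -1.0]]
contact_force: [-1.8, 0.0, 5.1]
width: 0.0106
grip_force: 78.2
```

```bash
python3 -m creep '[[[0,0,0],[0,0,0],-0.5],[[0,0,0],[0,0,0],-0.5],[[0,0,0],[0,0,0],-0.5],[[0,0,0.002],[0,0,0],-0.5],[[0,0,0.004],[0,0,0],-0.5],[[0,0,0.006],[0,0,0],-0.5],[[0,0,0.006],[0,0,0],-0.5],[[0,0,0.006],[0,0,0],-0.5]]' && python3 -m creep '[[[0,0,0],[0,0,0],-0.5],[[0,0,0],[0,0,0],-0.6],[[0,0,0],[0,0,0],-0.7],[[0,0,0],[0,0,0],-0.8],[[0,0,0],[0,0,0],-0.9],[[0,0,0],[0,0,0],-1],[[0,0,0],[0,0,0],-1],[[0,0,0],[0,0,0],-1]]' 80
python3 - <<'E'
from h import *
d=optics.get_image("side")
cv2.imwrite("pics/c6.png",crop(d["img"],205,185,100,75,6)[:,:,::-1])
E
```

```text
clock: 15.1
tool_pos: [0.4632, -0.0016, 0.1363]
eef_rot: [[-0.984, 0.177, -0.0], [0.177, 0.984, 0.0], [0.0, -0.0, -1.0]]
contact_force: [0.7, -1.0, 0.0]
width: 0.0216
grip_force: 0.0
clock: 15.9
tool_pos: [0.4632, -0.0016, 0.1366]
eef_rot: [[-0.984, 0.177, 0.0], [0.177, 0.984, 0.0], [-0.0, 0.0, -1.0]]
contact_force: [-2.4, 0.8, 6.2]
width: 0.0105
grip_force: 78.1
```

View pics/c6.png

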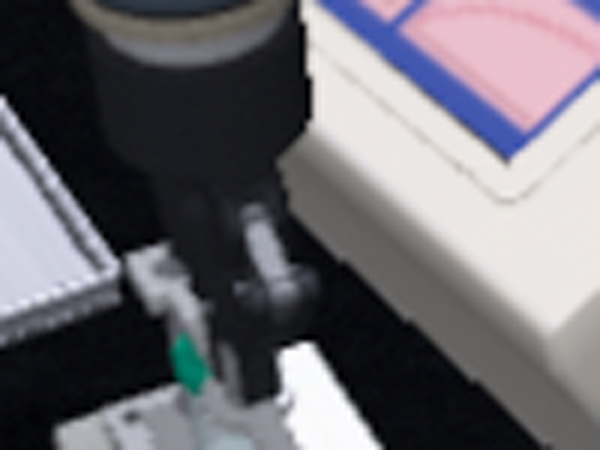

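The fingers are closed on the stem (about (245,370) in the crop), just above the boss. The width did not change when I gripped 1.5 mm lower, so this is the straight part of the stem.

```bash
python3 -m creep '[[[0,0,-0.01],[0,0,0],-1],[[0,0,-0.03],[0,0,0],-1],[[0,0,-0.06],[0,0,0],-1],[[0,0,-0.1],[0,0,0],-1],[[0,0,-0.16],[0,0,0],-1],[[0,0,-0.23],[0,0,0],-1],[[0,0,-0.3],[0,0,0],-1],[[0,0,-0.35],[0,0,0],-1]]' 
python3 - <<'E'
from h import *
d=optics.get_image("side")
cv2.imwrite("pics/c7.png",crop(d["img"],205,150,110,130,4)[:,:,::-1])
E
python3 go.py .491 .338 .26 -8.5
```

```text
clock: 16.75
tool_pos: [0.4635, -0.0017, 0.2257]
eef_rot: [[-0.984, 0.177, 0.002], [0.177, 0.984, -0.0], [-0.002, 0.0, -1.0]]
contact_force: [-0.2, -0.0, -1.0]
width: 0.0109
grip_force: 78.1
now 16.8 [ 0.4642 -0.0018  0.2272] w 0.010665177681448437 F [ 1.1868 -0.6723  0.3829] grip 78.10335516929626 j [ -5.9649  11.2822 107.1888  -0.0019  61.2981 -85.7988]
shift [ 0.1337  1.3567 -0.1314] turn [ 0.0001  0.0019 -0.0139]
```

View pics/c7.png

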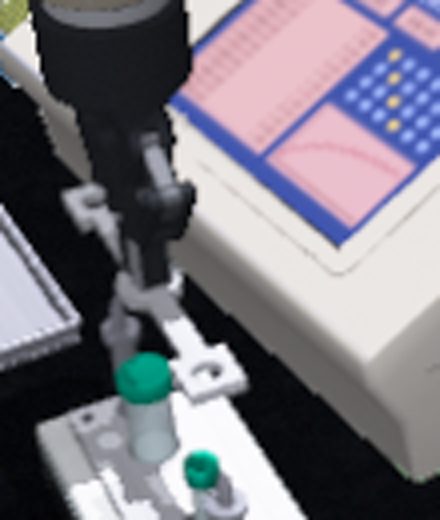

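The bar hangs level from the stem (boss at (150,290), near eye at (210,370)). Both caps in the heater are now free.

```bash
python3 -m creep '[[[0.005,0.05,-0.05],[0,0,0],-1],[[0.02,0.15,-0.1],[0,0,0],-1],[[0.03,0.26,-0.13],[0,0,-0.01],-1],[[0.04,0.38,-0.13],[0,0,-0.014],-1],[[0.05,0.5,-0.13],[0,0,-0.014],-1],[[0.06,0.6,-0.13],[0,0,-0.014],-1],[[0.067,0.66,-0.13],[0,0,-0.014],-1],[[0.067,0.68,-0.13],[0,0,-0.014],-1]]' >/dev/null; python3 -m creep '[[[0.01,0.05,0],[0,0,0],-1],[[0.02,0.15,0],[0,0,0],-1],[[0.03,0.26,0],[0,0,0],-1],[[0.04,0.38,0],[0,0,0],-1],[[0.05,0.5,0],[0,0,0],-1],[[0.06,0.6,0],[0,0,0],-1],[[0.067,0.65,0],[0,0,0],-1],[[0.067,0.675,0],[0,0,0],-1]]' >/dev/null;  python3 go.py .4915 .338 .04 -8.5
```

```text
now 18.4 [0.4849 0.3384 0.2561] w 0.010457974083776179 F [-0.233   0.6186 -2.5894] grip 78.37120413780212 j [ 30.4002  23.1053  86.6017  -0.0045  70.3247 -51.1325]
shift [-0.0265  0.0026  0.8642] turn [-0.0002 -0.0002  0.0003]
```

```bash
python3 -m creep '[[[-0.01,0,0.1],[0,0,0],-1],[[-0.026,0.002,0.22],[0,0,0],-1],[[-0.026,0.002,0.36],[0,0,0],-1],[[-0.026,0.002,0.5],[0,0,0],-1],[[-0.026,0.002,0.64],[0,0,0],-1],[[-0.026,0.002,0.76],[0,0,0],-1],[[-0.026,0.002,0.84],[0,0,0],-1],[[-0.026,0.002,0.86],[0,0,0],-1]]'; python3 -m creep '[[[0,0,0.02],[0,0,0],-1],[[0,0,0.04],[0,0,0],-1],[[0,0,0.06],[0,0,0],-1],[[0,0,0.08],[0,0,0],-1],[[0,0,0.09],[0,0,0],-1],[[0,0,0.098],[0,0,0],-1],[[0,0,0.102],[0,0,0],-1],[[0,0,0.104],[0,0,0],-1]]';  python3 -m creep '[[[0,0,0.001],[0,0,0],-1],[[0,0,0.003],[0,0,0],-1],[[0,0,0.005],[0,0,0],-1],[[0,0,0.007],[0,0,0],-1],[[0,0,0.007],[0,0,0],-1],[[0,0,0.007],[0,0,0],-1],[[0,0,0.007],[0,0,0],-1],[[0,0,0.007],[0,0,0],-1]]'
```

```text
clock: 19.2
tool_pos: [0.4907, 0.336, 0.0392]
eef_rot: [[-0.989, 0.149, -0.003], [0.149, 0.989, -0.002], [0.003, -0.003, -1.0]]
contact_force: [0.7, 0.5, -2.2]
width: 0.0108
grip_force: 78.3
clock: 20.0
tool_pos: [0.4916, 0.3376, 0.0153]
eef_rot: [[-0.989, 0.148, 0.0], [0.148, 0.989, 0.0], [-0.0, 0.0, -1.0]]
contact_force: [-0.1, 0.9, -2.1]
width: 0.011
grip_force: 78.3
clock: 20.8
tool_pos: [0.4916, 0.3375, 0.0136]
eef_rot: [[-0.989, 0.148, 0.0], [0.148, 0.989, 0.0], [-0.0, 0.0, -1.0]]
contact_force: [0.7, -0.2, -2.9]
width: 0.0106
grip_force: 78.3
```

```bash
python3 -m creep '[[[0,0,0.001],[0,0,0],-1],[[0,0,0.003],[0,0,0],-1],[[0,0,0.005],[0,0,0],-1],[[0,0,0.005],[0,0,0],-1],[[0,0,0.005],[0,0,0],-1],[[0,0,0.005],[0,0,0],-1],[[0,0,0.005],[0,0,0],-1],[[0,0,0.005],[0,0,0],-1]]'
```

```text
clock: 21.6
tool_pos: [0.4916, 0.3376, 0.0126]
eef_rot: [[-0.989, 0.148, 0.0], [0.148, 0.989, 0.0], [-0.0, 0.0, -1.0]]
contact_force: [-2.6, -1.9, 5.8]
width: 0.0107
grip_force: 79.0
```

```bash
python3 -m creep '[[[0,0,0],[0,0,0],-0.6],[[0,0,0],[0,0,0],-0.4],[[0,0,0],[0,0,0],-0.2],[[0,0,0],[0,0,0],-0.1],[[0,0,0],[0,0,0],-0.1],[[0,0,-0.03],[0,0,0],-0.1],[[0,0,-0.08],[0,0,0],-0.1],[[0,0,-0.14],[0,0,0],-0.1]]'; python3 -m creep '[[[0,0,-0.08],[0,0,0],0],[[0,0,-0.2],[0,0,0],0],[[0,0,-0.34],[0,0,0],0],[[0,0,-0.48],[0,0,0],0],[[0,0,-0.62],[0,0,0],0],[[0,0,-0.74],[0,0,0],0],[[0,0,-0.83],[0,0,0],0],[[0,0,-0.86],[0,0,0],0]]' >/dev/null; python3 go.py .472 .043 .24 -100.2
python3 - <<'E'
from h import *
d=optics.get_image("side");e=optics.get_image("top")
cv2.imwrite("pics/top5.png",e["img"][:,:,::-1]);cv2.imwrite("pics/side5.png",d["img"][:,:,::-1])
cv2.imwrite("pics/c8.png",np.hstack([crop(d["img"],150,180,155,150,2.6),crop(e["img"],256,210,100,110,3.545)[:390]])[:,:,::-1])
E
```

```text
clock: 22.4
tool_pos: [0.4916, 0.3376, 0.0484]
eef_rot: [[-0.989, 0.148, -0.0], [0.148, 0.989, -0.0], [0.0, -0.0, -1.0]]
contact_force: [0.6, 0.9, -0.0]
width: 0.0384
grip_force: 0.0
now 23.2 [0.4921 0.3379 0.2662] w 0.04284712020199579 F [0.5866 0.0104 0.3392] grip 0.0 j [ 30.0068  23.0542  85.2306  -0.      71.4193 -51.5079]
shift [-0.0941 -1.1788  0.1013] turn [0.0027 0.0003 0.7643]
```

View pics/c8.png

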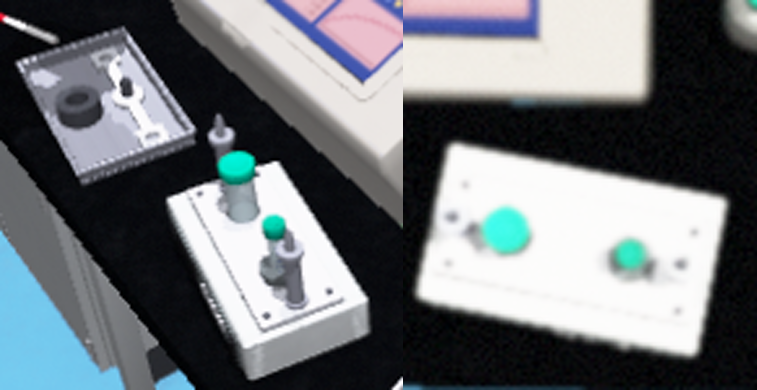

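Weight and bar lie side by side in the tray (side crop (78,105) and (128,90)). Both heater caps are visible: big at side (237,165) and top (505,230), small at side (273,227) and top (630,255).

```bash
cat > caps.py <<'E'
from m import *
np.set_printoptions(precision=4,suppress=True)
def caps(S,T,boxes):
    gS=cv2.inRange(cv2.cvtColor(S["img"],cv2.COLOR_RGB2HSV),(70,100,80),(95,255,255));gT=cv2.inRange(cv2.cvtColor(T["img"],cv2.COLOR_RGB2HSV),(70,100,80),(95,255,255))
    for nm,bs,bt in boxes:
        st,_,_=blob(gS,*bs);_,ct,_=blob(gT,*bt)
        c=(st[0]+st[2]/2-.5,st[1]-.5);_,v=ray(S,c);cs=(c[0],c[1]+st[2]/2*abs(v[2]))
        print(nm,st,ct,tri(S,cs,T,ct))
HB=("heater big",(225,230,35,30),(385-256+256-105,262,35,30))
E
python3 - <<'E'
from caps import *
S=optics.get_image("side");T=optics.get_image("top")
caps(S,T,[("hbig",(228,233,28,25),(275,262,25,26)),("hsmall",(248,260,16,14),(425-105+8,272,18,18) if 0 else (311,272,18,18)),("rbig",(300,300,35,40),(380,255,30,35)),("rsmall",(350,330,30,30),(425,250,30,25))])
E
```

```text
hbig [233 238  15  13 159] [284.5556 274.619 ] (array([0.4706, 0.0413, 0.1226]), np.float64(0.0028931766866178155))
hsmall [251 263   9   9  69] [319.5 281.5] (array([ 0.4553, -0.0486,  0.1232]), np.float64(0.003841633351441557))
rbig [310 311  17  17 237] [398.0806 275.0484] (array([ 0.4764, -0.2496,  0.1199]), np.float64(0.004720044643445855))
rsmall [361 337  11  13 116] [439.5  262.72] (array([ 0.5093, -0.3553,  0.1256]), np.float64(0.004508899536531042))
```

```bash
python3 -m creep '[[[-0.01,-0.1,0],[0,0,0.05],0.3],[[-0.02,-0.25,0],[0,0,0.12],1],[[-0.04,-0.4,0],[0,0,0.19],1],[[-0.05,-0.55,0],[0,0,0.26],1],[[-0.06,-0.7,0],[0,0,0.33],1],[[-0.07,-0.8,0],[0,0,0.4],1],[[-0.08,-0.9,0],[0,0,0.45],1],[[-0.094,-0.95,0],[0,0,0.48],1]]'; python3 go.py .472 .043 .24 -100.2
```

```text
clock: 24.2
tool_pos: [0.4789, 0.0975, 0.2611]
eef_rot: [[-0.4, 0.916, -0.002], [0.916, 0.4, -0.0], [0.001, -0.002, -1.0]]
contact_force: [1.3, 0.5, -0.3]
width: 0.0853
grip_force: 0.0
now 24.2 [0.4789 0.0975 0.2611] w 0.08527945039722219 F [ 1.2942  0.4851 -0.2722] grip 0.0 j [  6.0511  11.9161 101.2346  -0.0144  66.9909 -17.5486]
shift [-0.1886 -0.1123  0.0844] turn [-0.0012  0.0001  0.2817]
```

```bash
python3 go.py .471 .0425 .20 -100.2; python3 -m creep '[[[-0.04,-0.03,0.02],[0,0,0.06],1],[[-0.08,-0.06,0.05],[0,0,0.13],1],[[-0.12,-0.08,0.08],[0,0,0.19],1],[[-0.16,-0.1,0.1],[0,0,0.25],1],[[-0.186,-0.11,0.13],[0,0,0.282],1],[[-0.188,-0.112,0.16],[0,0,0.282],1],[[-0.19,-0.112,0.18],[0,0,0.282],1],[[-0.19,-0.112,0.2],[0,0,0.282],1]]'; python3 go.py .471 .0425 .095 -100.2
```

```text
now 24.2 [0.4789 0.0975 0.2611] w 0.08527945039722219 F [ 1.2942  0.4851 -0.2722] grip 0.0 j [  6.0511  11.9161 101.2346  -0.0144  66.9909 -17.5486]
shift [-0.1889 -0.1164  0.2444] turn [-0.0012  0.0001  0.2817]
clock: 25.0
tool_pos: [0.4732, 0.0447, 0.2115]
eef_rot: [[0.171, 0.985, -0.001], [0.985, -0.171, 0.0], [-0.0, -0.001, -1.0]]
contact_force: [-0.5, -1.1, 0.3]
width: 0.0858
grip_force: 0.0
now 25.0 [0.4732 0.0447 0.2115] w 0.08576543093309137 F [-0.5208 -1.0864  0.2752] grip 0.0 j [ -0.2251  13.7163 106.5315   0.003   59.8053   9.597 ]
shift [-0.0099 -0.0067  0.466 ] turn [-0.0004  0.0001  0.0031]
```

```bash
python3 -m creep '[[[-0.005,-0.003,0.05],[0,0,0.003],1],[[-0.01,-0.007,0.13],[0,0,0.003],1],[[-0.01,-0.007,0.21],[0,0,0.003],1],[[-0.01,-0.007,0.29],[0,0,0.003],1],[[-0.01,-0.007,0.37],[0,0,0.003],1],[[-0.01,-0.007,0.43],[0,0,0.003],1],[[-0.01,-0.007,0.455],[0,0,0.003],1],[[-0.01,-0.007,0.465],[0,0,0.003],1]]' && python3 -m creep '[[[0,0,0],[0,0,0],0.4],[[0,0,0],[0,0,0],0.2],[[0,0,0],[0,0,0],0],[[0,0,0],[0,0,0],-0.1],[[0,0,0],[0,0,0],-0.2],[[0,0,0],[0,0,0],-0.3],[[0,0,0],[0,0,0],-0.5],[[0,0,0],[0,0,0],-0.7]]' 40
```

```text
clock: 25.8
tool_pos: [0.4711, 0.0425, 0.0956]
eef_rot: [[0.178, 0.984, -0.001], [0.984, -0.178, 0.0], [-0.0, -0.001, -1.0]]
contact_force: [0.2, 0.5, 0.6]
width: 0.0857
grip_force: 0.0
clock: 26.6
tool_pos: [0.4715, 0.0422, 0.0963]
eef_rot: [[0.179, 0.984, 0.001], [0.984, -0.179, 0.0], [0.0, 0.001, -1.0]]
contact_force: [-0.9, -0.9, 5.3]
width: 0.0323
grip_force: 39.4
```

```bash
python3 -m creep '[[[0,0,-0.02],[0,0,0],-0.7],[[0,0,-0.06],[0,0,0],-0.7],[[0,0,-0.14],[0,0,0],-0.7],[[0,0,-0.25],[0,0,0],-0.7],[[0,0,-0.38],[0,0,0],-0.7],[[0,0,-0.52],[0,0,0],-0.7],[[0,0,-0.64],[0,0,0],-0.7],[[0,0,-0.7],[0,0,0],-0.7]]'; python3 - <<'E'
from caps import *
S=optics.get_image("side");T=optics.get_image("top")
cv2.imwrite("pics/c9.png",np.hstack([crop(S["img"],205,110,100,150,4),crop(T["img"],370,210,100,150,4)])[:,:,::-1])
E
python3 go.py .493 -.304 .27 -72.5
```

```text
clock: 27.4
tool_pos: [0.4717, 0.0423, 0.2743]
eef_rot: [[0.179, 0.984, 0.004], [0.984, -0.179, -0.0], [0.001, 0.004, -1.0]]
contact_force: [0.9, 0.7, -0.7]
width: 0.0324
grip_force: 39.9
now 27.5 [0.4719 0.0422 0.2735] w 0.032821456226745795 F [ 0.633  -0.776  -1.5877] grip 39.90394413471222 j [ -0.5187   9.3787 102.5318   0.0014  67.8534   9.7701]
shift [-1.3476  0.3304  0.0142] turn [ 0.002   0.0001 -0.2316]
```

View pics/c9.png

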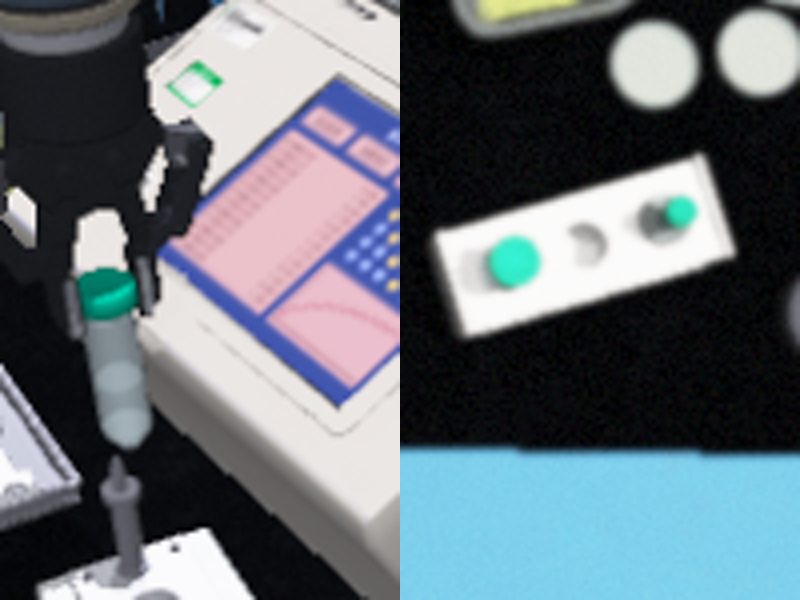

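The tube hangs upright in the fingers (cap at (108,293), point at (125,440)). The rack is unchanged, with its middle hole at top crop (588,243).

```bash
python3 -m creep '[[[-0.04,0.01,0],[0,0,0],-0.7],[[-0.12,0.03,0],[0,0,-0.02],-0.7],[[-0.22,0.05,0],[0,0,-0.05],-0.7],[[-0.34,0.08,0],[0,0,-0.08],-0.7],[[-0.46,0.11,0],[0,0,-0.11],-0.7],[[-0.57,0.14,0],[0,0,-0.14],-0.7],[[-0.66,0.16,0],[0,0,-0.16],-0.7],[[-0.7,0.17,0],[0,0,-0.17],-0.7]]' >/dev/null; python3 go.py .4935 -.3035 .27 -72.6
```

```text
now 28.3 [ 0.4809 -0.1397  0.2694] w 0.03227696736557378 F [ 0.7232  0.3519 -0.904 ] grip 39.902231097221375 j [-21.5163  12.7601  98.9299  -0.0249  68.4653 -31.6162]
shift [-0.6537 -0.0655 -0.0028] turn [-0.0012 -0.0006 -0.0608]
```

```bash
python3 -m creep '[[[-0.04,0,0],[0,0,0],-0.7],[[-0.12,-0.01,0],[0,0,-0.02],-0.7],[[-0.23,-0.02,0],[0,0,-0.04],-0.7],[[-0.36,-0.03,0],[0,0,-0.06],-0.7],[[-0.48,-0.045,0],[0,0,-0.06],-0.7],[[-0.58,-0.06,0],[0,0,-0.06],-0.7],[[-0.64,-0.065,0],[0,0,-0.06],-0.7],[[-0.652,-0.066,0],[0,0,-0.06],-0.7]]' >/dev/null; python3 -m creep '[[[0,0,0],[0,0,0],-0.7],[[0,0,0],[0,0,0],-0.7],[[0,0,0],[0,0,0],-0.7],[[0,0,0],[0,0,0],-0.7],[[0,0,0],[0,0,0],-0.7],[[0,0,0],[0,0,0],-0.7],[[0,0,0],[0,0,0],-0.7],[[0,0,0],[0,0,0],-0.7]]' >/dev/null; python3 go.py .4935 -.3035 .17 -72.6
python3 - <<'E'
from h import *
d=optics.get_image("side")
cv2.imwrite("pics/c10.png",crop(d["img"],270,190,130,200,3)[:,:,::-1])
E
```

```text
now 29.9 [ 0.4942 -0.3009  0.2711] w 0.032707964273788095 F [ 0.795   0.38   -0.4954] grip 39.89464223384857 j [-35.9495  20.986   87.544    0.0014  71.4672 -53.2547]
shift [-0.0091 -0.0056  0.4042] turn [ 0.      0.     -0.0008]
```

View pics/c10.png

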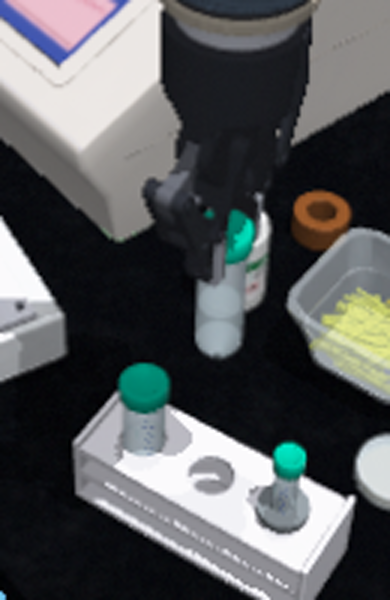

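The tube (point at (218,355)) hangs over the middle hole at (212,474), clear of both neighbours.

```bash
python3 -m creep '[[[-0.005,-0.003,0.05],[0,0,0],-0.7],[[-0.009,-0.006,0.13],[0,0,0],-0.7],[[-0.009,-0.006,0.21],[0,0,0],-0.7],[[-0.009,-0.006,0.29],[0,0,0],-0.7],[[-0.009,-0.006,0.37],[0,0,0],-0.7],[[-0.009,-0.006,0.43],[0,0,0],-0.7],[[-0.009,-0.006,0.46],[0,0,0],-0.7],[[-0.009,-0.006,0.464],[0,0,0],-0.7]]' && python3 -m creep '[[[0,0,0.01],[0,0,0],-0.7],[[0,0,0.025],[0,0,0],-0.7],[[0,0,0.04],[0,0,0],-0.7],[[0,0,0.055],[0,0,0],-0.7],[[0,0,0.07],[0,0,0],-0.7],[[0,0,0.085],[0,0,0],-0.7],[[0,0,0.1],[0,0,0],-0.7],[[0,0,0.1],[0,0,0],-0.7]]'
```

```text
clock: 30.75
tool_pos: [0.4929, -0.3032, 0.1538]
eef_rot: [[-0.297, 0.955, -0.002], [0.955, 0.297, 0.001], [0.002, -0.001, -1.0]]
contact_force: [-0.0, -0.6, 0.1]
width: 0.0322
grip_force: 39.9
clock: 31.55
tool_pos: [0.4932, -0.3033, 0.1294]
eef_rot: [[-0.298, 0.955, -0.001], [0.955, 0.298, 0.001], [0.001, -0.001, -1.0]]
contact_force: [-0.3, 0.6, -0.4]
width: 0.0329
grip_force: 39.9
```

```bash
python3 -m creep '[[[0,0,0.015],[0,0,0],-0.7],[[0,0,0.03],[0,0,0],-0.7],[[0,0,0.05],[0,0,0],-0.7],[[0,0,0.07],[0,0,0],-0.7],[[0,0,0.09],[0,0,0],-0.7],[[0,0,0.105],[0,0,0],-0.7],[[0,0,0.115],[0,0,0],-0.7],[[0,0,0.12],[0,0,0],-0.7]]' && python3 -m creep '[[[0,0,0.002],[0,0,0],-0.7],[[0,0,0.004],[0,0,0],-0.7],[[0,0,0.006],[0,0,0],-0.7],[[0,0,0.008],[0,0,0],-0.7],[[0,0,0.008],[0,0,0],-0.7],[[0,0,0.008],[0,0,0],-0.7],[[0,0,0.008],[0,0,0],-0.7],[[0,0,0.008],[0,0,0],-0.7]]'
```

```text
clock: 32.35
tool_pos: [0.4933, -0.3035, 0.0998]
eef_rot: [[-0.298, 0.955, -0.0], [0.955, 0.298, 0.0], [0.0, -0.0, -1.0]]
contact_force: [0.1, -0.8, -1.7]
width: 0.0324
grip_force: 39.9
clock: 33.15
tool_pos: [0.4934, -0.3035, 0.0981]
eef_rot: [[-0.298, 0.955, 0.0], [0.955, 0.298, -0.0], [-0.0, 0.0, -1.0]]
contact_force: [-0.0, -0.1, -0.5]
width: 0.0331
grip_force: 39.9
```

```bash
python3 -m creep '[[[0,0,0.002],[0,0,0],-0.7],[[0,0,0.004],[0,0,0],-0.7],[[0,0,0.005],[0,0,0],-0.7],[[0,0,0.005],[0,0,0],-0.7],[[0,0,0.005],[0,0,0],-0.2],[[0,0,0.005],[0,0,0],0.2],[[0,0,0.005],[0,0,0],0.6],[[0,0,0.005],[0,0,0],1]]' && python3 -m creep '[[[0,0,0],[0,0,0],1],[[0,0,0],[0,0,0],1],[[0,0,-0.06],[0,0,0],1],[[0,0,-0.14],[0,0,0],1],[[0,0,-0.24],[0,0,0],1],[[0,0,-0.34],[0,0,0],1],[[0,0,-0.44],[0,0,0],1],[[0,0,-0.5],[0,0,0],1]]'; python3 go.py .477 -.2495 .22 -72.6
```

```text
clock: 33.95
tool_pos: [0.4934, -0.3036, 0.0969]
eef_rot: [[-0.297, 0.955, 0.0], [0.955, 0.297, -0.0], [-0.0, 0.0, -1.0]]
contact_force: [0.8, -0.1, 0.2]
width: 0.0761
grip_force: 0.0
clock: 34.75
tool_pos: [0.4939, -0.3038, 0.2251]
eef_rot: [[-0.298, 0.955, 0.003], [0.955, 0.298, -0.002], [-0.003, 0.002, -1.0]]
contact_force: [-0.6, 0.3, -0.4]
width: 0.0856
grip_force: 0.0
now 34.75 [ 0.4939 -0.3038  0.2251] w 0.08559096056075421 F [-0.607   0.2688 -0.4099] grip 0.0 j [-36.1981  23.4597  90.6141  -0.0012  65.7445 -53.5089]
shift [0.2275 0.0002 0.0197] turn [ 0.0009  0.0012 -0.0007]
```

```bash
python3 -m creep '[[[0.03,0,0],[0,0,0],1],[[0.08,0,0],[0,0,0],1],[[0.14,0,0],[0,0,0],1],[[0.19,0,0],[0,0,0],1],[[0.22,0,0],[0,0,0],1],[[0.228,0,0.03],[0,0,0],1],[[0.228,0,0.09],[0,0,0],1],[[0.228,0,0.16],[0,0,0],1]]'>/dev/null; python3 go.py .477 -.249 .0955 -72.6;  python3 - <<'E'
from caps import *
S=optics.get_image("side");T=optics.get_image("top")
cv2.imwrite("pics/c11.png",crop(S["img"],270,240,130,150,4)[:,:,::-1])
E
```

```text
now 35.55 [ 0.4766 -0.2492  0.1811] w 0.08550683717464591 F [ 0.3722 -0.7176  0.2297] grip 0.0 j [-32.5563  22.173   99.4048  -0.008   58.3727 -49.8715]
shift [0.0004 0.0015 0.3425] turn [ 0.0002  0.0004 -0.0007]
```

View pics/c11.png

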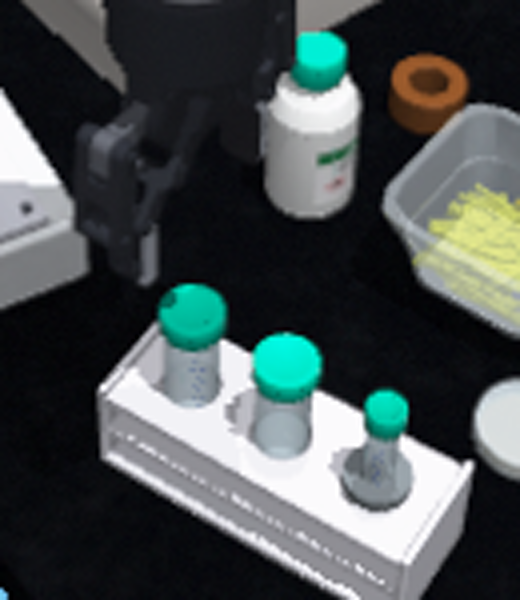

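The finished tube stands upright in the middle hole (cap at (287,367)). The fresh tube (cap at (193,315)) lies between the open fingers.

```bash
python3 -m creep '[[[0,0,0.03],[0,0,0],1],[[0,0,0.09],[0,0,0],1],[[0,0,0.15],[0,0,0],1],[[0,0,0.21],[0,0,0],1],[[0,0,0.27],[0,0,0],1],[[0,0,0.315],[0,0,0],1],[[0,0,0.335],[0,0,0],1],[[0,0,0.342],[0,0,0],1]]' && python3 -m creep '[[[0,0,0],[0,0,0],0.4],[[0,0,0],[0,0,0],0.2],[[0,0,0],[0,0,0],0],[[0,0,0],[0,0,0],-0.1],[[0,0,0],[0,0,0],-0.2],[[0,0,0],[0,0,0],-0.3],[[0,0,0],[0,0,0],-0.5],[[0,0,0],[0,0,0],-0.7]]' 40
```

```text
clock: 36.45
tool_pos: [0.4765, -0.2491, 0.0961]
eef_rot: [[-0.298, 0.955, -0.0], [0.955, 0.298, 0.0], [0.0, -0.0, -1.0]]
contact_force: [0.7, -0.6, 1.1]
width: 0.0855
grip_force: 0.0
clock: 37.25
tool_pos: [0.4766, -0.2492, 0.0965]
eef_rot: [[-0.298, 0.955, 0.0], [0.955, 0.298, -0.0], [-0.0, 0.0, -1.0]]
contact_force: [-0.6, -0.3, 4.3]
width: 0.0323
grip_force: 39.4
```

```bash
python3 -m creep '[[[0,0,-0.02],[0,0,0],-0.7],[[0,0,-0.06],[0,0,0],-0.7],[[0,0,-0.14],[0,0,0],-0.7],[[0,0,-0.25],[0,0,0],-0.7],[[0,0,-0.38],[0,0,0],-0.7],[[0,0,-0.52],[0,0,0],-0.7],[[0,0,-0.64],[0,0,0],-0.7],[[0,0,-0.7],[0,0,0],-0.7]]'; python3 go.py .4714 .0435 .27 -100.2
```

```text
clock: 38.05
tool_pos: [0.4769, -0.2493, 0.2748]
eef_rot: [[-0.298, 0.955, 0.003], [0.955, 0.298, -0.002], [-0.003, 0.003, -1.0]]
contact_force: [0.5, -0.2, -0.3]
width: 0.0324
grip_force: 39.7
now 38.05 [ 0.4769 -0.2493  0.2748] w 0.03237815599355323 F [ 0.5119 -0.1775 -0.2667] grip 39.73503291606903 j [-32.5573  16.3265  93.4752   0.0014  69.971  -49.8698]
shift [1.1249 0.3274 0.0168] turn [0.0016 0.0011 0.2293]
```

```bash
python3 -m creep '[[[0.04,0.01,0],[0,0,0],-0.7],[[0.12,0.03,0],[0,0,0.02],-0.7],[[0.22,0.05,0],[0,0,0.05],-0.7],[[0.33,0.09,0],[0,0,0.08],-0.7],[[0.43,0.12,0],[0,0,0.11],-0.7],[[0.51,0.15,0],[0,0,0.14],-0.7],[[0.56,0.16,0],[0,0,0.16],-0.7],[[0.58,0.17,0],[0,0,0.17],-0.7]]' >/dev/null; python3 go.py .4714 .0435 .27 -100.2
```

```text
now 38.85 [ 0.4729 -0.0961  0.2704] w 0.03267113239086648 F [ 0.7131  0.6827 -0.9171] grip 39.74528789520264 j [-17.0191  10.6973 101.3814   0.0152  68.0282 -13.9159]
shift [ 0.5571 -0.0365  0.0019] turn [-0.0009 -0.0003  0.0591]
```

```bash
python3 -m creep '[[[0.04,0,0],[0,0,0],-0.7],[[0.12,-0.01,0],[0,0,0.02],-0.7],[[0.22,-0.02,0],[0,0,0.04],-0.7],[[0.33,-0.025,0],[0,0,0.06],-0.7],[[0.43,-0.03,0],[0,0,0.06],-0.7],[[0.51,-0.036,0],[0,0,0.06],-0.7],[[0.55,-0.036,0],[0,0,0.06],-0.7],[[0.557,-0.036,0],[0,0,0.06],-0.7]]' >/dev/null; python3 -m creep '[[[0,0,0],[0,0,0],-0.7],[[0,0,0],[0,0,0],-0.7],[[0,0,0],[0,0,0],-0.7],[[0,0,0],[0,0,0],-0.7],[[0,0,0],[0,0,0],-0.7],[[0,0,0],[0,0,0],-0.7],[[0,0,0],[0,0,0],-0.7],[[0,0,0],[0,0,0],-0.7]]' >/dev/null; python3 go.py .4714 .043 .155 -100.2
```

```text
now 40.45 [0.4724 0.0415 0.2713] w 0.03261032299207147 F [-0.8749  0.1466 -0.5109] grip 39.74829912185669 j [ -0.6015   9.6687 102.4979  -0.0029  67.833    9.686 ]
shift [ 0.0051 -0.005   0.4652] turn [ 0.      0.     -0.0007]
```

```bash
python3 -m creep '[[[0.003,-0.003,0.05],[0,0,0],-0.7],[[0.005,-0.005,0.13],[0,0,0],-0.7],[[0.005,-0.005,0.21],[0,0,0],-0.7],[[0.005,-0.005,0.29],[0,0,0],-0.7],[[0.005,-0.005,0.37],[0,0,0],-0.7],[[0.005,-0.005,0.43],[0,0,0],-0.7],[[0.005,-0.005,0.46],[0,0,0],-0.7],[[0.005,-0.005,0.465],[0,0,0],-0.7]]' && python3 -m creep '[[[0,0,0.01],[0,0,0],-0.7],[[0,0,0.025],[0,0,0],-0.7],[[0,0,0.04],[0,0,0],-0.7],[[0,0,0.055],[0,0,0],-0.7],[[0,0,0.07],[0,0,0],-0.7],[[0,0,0.085],[0,0,0],-0.7],[[0,0,0.1],[0,0,0],-0.7],[[0,0,0.1],[0,0,0],-0.7]]'
```

```text
clock: 41.25
tool_pos: [0.4708, 0.043, 0.154]
eef_rot: [[0.179, 0.984, -0.002], [0.984, -0.179, 0.0], [-0.0, -0.002, -1.0]]
contact_force: [-0.0, -0.4, 0.0]
width: 0.0325
grip_force: 39.8
clock: 42.05
tool_pos: [0.4712, 0.043, 0.1295]
eef_rot: [[0.179, 0.984, -0.001], [0.984, -0.179, 0.0], [-0.0, -0.001, -1.0]]
contact_force: [-0.2, 0.3, -1.3]
width: 0.0329
grip_force: 39.7
```

```bash
python3 -m creep '[[[0,0,0.015],[0,0,0],-0.7],[[0,0,0.03],[0,0,0],-0.7],[[0,0,0.05],[0,0,0],-0.7],[[0,0,0.07],[0,0,0],-0.7],[[0,0,0.09],[0,0,0],-0.7],[[0,0,0.105],[0,0,0],-0.7],[[0,0,0.115],[0,0,0],-0.7],[[0,0,0.12],[0,0,0],-0.7]]' && python3 -m creep '[[[0,0,0.002],[0,0,0],-0.7],[[0,0,0.004],[0,0,0],-0.7],[[0,0,0.006],[0,0,0],-0.7],[[0,0,0.008],[0,0,0],-0.7],[[0,0,0.01],[0,0,0],-0.7],[[0,0,0.012],[0,0,0],-0.7],[[0,0,0.012],[0,0,0],-0.7],[[0,0,0.012],[0,0,0],-0.7]]'
```

```text
clock: 42.85
tool_pos: [0.4713, 0.043, 0.0998]
eef_rot: [[0.179, 0.984, -0.0], [0.984, -0.179, 0.0], [-0.0, -0.0, -1.0]]
contact_force: [0.8, -0.8, 0.0]
width: 0.0325
grip_force: 39.7
clock: 43.65
tool_pos: [0.4714, 0.043, 0.0971]
eef_rot: [[0.179, 0.984, -0.0], [0.984, -0.179, 0.0], [0.0, -0.0, -1.0]]
contact_force: [0.7, -0.0, 0.1]
width: 0.0329
grip_force: 39.7
```

Release, lift, and look.

```bash
python3 -m creep '[[[0,0,0.002],[0,0,0],-0.7],[[0,0,0.002],[0,0,0],-0.7],[[0,0,0.002],[0,0,0],-0.2],[[0,0,0.002],[0,0,0],0.2],[[0,0,0.002],[0,0,0],0.6],[[0,0,0.002],[0,0,0],1],[[0,0,0.002],[0,0,0],1],[[0,0,0.002],[0,0,0],1]]' && python3 -m creep '[[[0,0,-0.03],[0,0,0],1],[[0,0,-0.1],[0,0,0],1],[[0,0,-0.2],[0,0,0],1],[[0,0,-0.32],[0,0,0],1],[[0,0,-0.44],[0,0,0],1],[[0,0,-0.54],[0,0,0],1],[[0,0,-0.61],[0,0,0],1],[[0,0,-0.64],[0,0,0],1]]'; python3 go.py .4916 .3376 .25 -8.5
```

```text
clock: 44.45
tool_pos: [0.4714, 0.043, 0.0966]
eef_rot: [[0.179, 0.984, 0.0], [0.984, -0.179, -0.0], [-0.0, 0.0, -1.0]]
contact_force: [1.0, 0.9, 0.7]
width: 0.0853
grip_force: 0.0
clock: 45.25
tool_pos: [0.4718, 0.043, 0.2586]
eef_rot: [[0.179, 0.984, 0.003], [0.984, -0.179, 0.0], [0.001, 0.003, -1.0]]
contact_force: [0.2, -0.5, -0.4]
width: 0.0851
grip_force: 0.0
now 45.25 [0.4718 0.043  0.2586] w 0.08513953068336104 F [ 0.2039 -0.475  -0.3827] grip 0.0 j [ -0.4248  10.2875 103.6239   0.002   65.9251   9.8628]
shift [ 1.1735 -0.1328  0.0347] turn [ 0.0012  0.0009 -0.7649]
```

```bash
python3 -m creep '[[[0.05,-0.01,0],[0,0,-0.04],1],[[0.13,-0.02,0],[0,0,-0.1],1],[[0.23,-0.03,0],[0,0,-0.16],0.6],[[0.34,-0.04,0],[0,0,-0.22],0.2],[[0.44,-0.05,0],[0,0,-0.28],0],[[0.52,-0.06,0],[0,0,-0.34],0],[[0.58,-0.065,0],[0,0,-0.39],0],[[0.6,-0.065,0],[0,0,-0.42],0]]' >/dev/null; python3 go.py .4916 .3376 .25 -8.5
```

```text
now 46.05 [0.4818 0.1947 0.256 ] w 0.04285770174634256 F [ 0.4259  0.0172 -0.852 ] grip 0.0 j [ 16.8615  15.493   97.3429   0.0125  67.2247 -23.557 ]
shift [0.4099 0.4004 0.0238] turn [-0.0003 -0.0004 -0.3424]
```

```bash
python3 - <<'E'
from caps import *
S=optics.get_image("side");T=optics.get_image("top")
caps(S,T,[("rbig",(300,300,35,40),(380,255,30,35)),("rmid",(325,315,30,30),(405,255,28,30)),("rsmall",(350,330,30,30),(425,250,30,25)),("hsmall",(248,260,16,14),(311,272,18,18)),("hbig",(228,233,28,25),(275,262,25,26))])
E
```

```text
Traceback (most recent call last):
  File "caps.py", line 6, in caps
    st,_,_=blob(gS,*bs);_,ct,_=blob(gT,*bt)
                               ~~~~^^^^^^^^
  File "m.py", line 6, in blob
    i=1+np.argmax(st[1:,4]);return st[i],c[i],(l==i)
        ~~~~~~~~~^^^^^^^^^^
ValueError: attempt to get argmax of an empty sequence
```

```bash
python3 -m creep '[[[0.04,0.04,0],[0,0,-0.04],0],[[0.1,0.1,0],[0,0,-0.1],0],[[0.18,0.18,0],[0,0,-0.16],0],[[0.26,0.26,0],[0,0,-0.22],0],[[0.33,0.33,0],[0,0,-0.28],0],[[0.38,0.38,0],[0,0,-0.33],0],[[0.405,0.398,0.02],[0,0,-0.342],0],[[0.41,0.4,0.024],[0,0,-0.342],0]]' >/dev/null; python3 go.py .4916 .3376 .0145 -8.5;python3 - <<'E'
from caps import *
S=optics.get_image("side");T=optics.get_image("top")
caps(S,T,[("rmid",(325,315,30,30),(405,255,28,30)),("rsmall",(350,330,30,30),(430,250,25,25)),("hsmall",(248,260,16,14),(311,272,18,18)),("hbig",(228,233,28,25),(275,262,25,26))])
E
```

```text
now 46.95 [0.4922 0.3362 0.2494] w 0.042440573121008664 F [-0.5352 -0.7951  0.032 ] grip 0.0 j [ 29.8604  23.9707  86.27    -0.0043  69.8531 -51.1493]
shift [0.0021 0.0063 0.9397] turn [-0.0005 -0.0006 -0.0041]
rmid [333 323  18  18 256] [418.9048 268.8651] (array([ 0.4931, -0.303 ,  0.1202]), np.float64(0.004393482907399325))
rsmall [361 337  11  13 116] [439.5  262.72] (array([ 0.5093, -0.3553,  0.1256]), np.float64(0.004508899536531042))
hsmall [251 263   9   9  69] [319.5 281.5] (array([ 0.4553, -0.0486,  0.1232]), np.float64(0.003841633351441557))
hbig [233 238  15  14 162] [284.4516 274.9435] (array([0.4701, 0.0414, 0.1226]), np.float64(0.003755986010140379))
```

All four tubes measure where they should be. I'll descend on the bar's stem.

```bash
python3 -m creep '[[[0.002,0.006,0.08],[0,0,-0.004],0],[[0.002,0.006,0.2],[0,0,-0.004],0],[[0.002,0.006,0.36],[0,0,-0.004],0],[[0.002,0.006,0.52],[0,0,-0.004],0],[[0.002,0.006,0.68],[0,0,-0.004],0],[[0.002,0.006,0.8],[0,0,-0.004],0],[[0.002,0.006,0.87],[0,0,-0.004],0],[[0.002,0.006,0.9],[0,0,-0.004],0]]'; python3 go.py .4916 .3376 .0135 -8.5
```

```text
clock: 47.85
tool_pos: [0.4918, 0.3365, 0.024]
eef_rot: [[-0.989, 0.148, -0.002], [0.148, 0.989, -0.001], [0.002, -0.002, -1.0]]
contact_force: [-0.1, -0.3, 0.7]
width: 0.0428
grip_force: 0.0
now 47.85 [0.4918 0.3365 0.024 ] w 0.04283269134541089 F [-0.0638 -0.3214  0.7207] grip 0.0 j [ 29.9097  40.4973  94.9179  -0.0065  44.7332 -51.5531]
shift [0.0014 0.0042 0.0419] turn [-0.0008 -0.0009 -0.0003]
```

```bash
python3 -m creep '[[[0,0,0.01],[0,0,0],0],[[0,0,0.02],[0,0,0],-0.2],[[0,0,0.03],[0,0,0],-0.4],[[0,0,0.036],[0,0,0],-0.5],[[0,0,0.038],[0,0,0],-0.6],[[0,0,0.038],[0,0,0],-0.7],[[0,0,0.038],[0,0,0],-0.8],[[0,0,0.038],[0,0,0],-1]]' 80; python3 -m creep '[[[0,0,0],[0,0,0],-1],[[0,0,0],[0,0,0],-1],[[0,0,0],[0,0,0],-1],[[0,0,0],[0,0,0],-1],[[0,0,0],[0,0,0],-1],[[0,0,0],[0,0,0],-1],[[0,0,-0.01],[0,0,0],-1],[[0,0,-0.03],[0,0,0],-1]]'
```

```text
clock: 48.65
tool_pos: [0.4925, 0.338, 0.0165]
eef_rot: [[-0.989, 0.145, 0.0], [0.145, 0.989, 0.0], [-0.0, 0.0, -1.0]]
contact_force: [-2.2, -1.8, 5.3]
width: 0.0102
grip_force: 78.2
clock: 49.45
tool_pos: [0.492, 0.3377, 0.0233]
eef_rot: [[-0.989, 0.146, -0.001], [0.146, 0.989, -0.0], [0.001, -0.001, -1.0]]
contact_force: [-0.2, 1.0, -1.6]
width: 0.0102
grip_force: 78.1
```

The grip sits about 4 mm higher on the stem than before, so I'll set the bar down and regrip lower.

```bash
python3 -m creep '[[[0,0,0.012],[0,0,0],-1],[[0,0,0.022],[0,0,0],-1],[[0,0,0.028],[0,0,0],-1],[[0,0,0.028],[0,0,0],-0.6],[[0,0,0.028],[0,0,0],-0.5],[[0,0,0.028],[0,0,0],-0.5],[[0,0,0.034],[0,0,0],-0.5],[[0,0,0.04],[0,0,0],-0.5]]';python3 go.py .4918 .3376 .013 -8.5; python3 -m creep '[[[0,0,0],[0,0,0],-0.5],[[0,0,0],[0,0,0],-0.5],[[0,0,0],[0,0,0],-0.5],[[0,0,0],[0,0,0],-0.5],[[0,0,0],[0,0,0],-0.5],[[0,0,0],[0,0,0],-0.5],[[0,0,0],[0,0,0],-0.5],[[0,0,0],[0,0,0],-0.5]]'
```

```text
clock: 50.25
tool_pos: [0.4924, 0.3379, 0.0134]
eef_rot: [[-0.989, 0.146, 0.0], [0.146, 0.989, 0.0], [-0.0, 0.0, -1.0]]
contact_force: [-0.1, -0.6, 0.3]
width: 0.0212
grip_force: 0.0
now 50.25 [0.4924 0.3379 0.0134] w 0.021197770922377183 F [-0.1174 -0.6018  0.3189] grip 0.0 j [ 29.9912  41.5208  94.9043  -0.0002  43.5717 -51.6418]
shift [ 0.0021 -0.0014  0.0017] turn [0.     0.     0.0011]
clock: 51.05
tool_pos: [0.4924, 0.3379, 0.0135]
eef_rot: [[-0.989, 0.146, -0.0], [0.146, 0.989, -0.0], [0.0, -0.0, -1.0]]
contact_force: [0.6, -0.0, 0.1]
width: 0.0209
grip_force: 0.0
```

```bash
python3 -m creep '[[[0,0,0.003],[0,0,0],-0.5],[[0,0,0.003],[0,0,0],-0.6],[[0,0,0.003],[0,0,0],-0.7],[[0,0,0.003],[0,0,0],-0.8],[[0,0,0.003],[0,0,0],-0.9],[[0,0,0.003],[0,0,0],-1],[[0,0,0.003],[0,0,0],-1],[[0,0,0.003],[0,0,0],-1]]' 90; python3 -m creep '[[[0,0,0],[0,0,0],-1],[[0,0,0],[0,0,0],-1],[[0,0,-0.02],[0,0,0],-1],[[0,0,-0.06],[0,0,0],-1],[[0,0,-0.12],[0,0,0],-1],[[0,0,-0.2],[0,0,0],-1],[[0,0,-0.28],[0,0,0],-1],[[0,0,-0.34],[0,0,0],-1]]'
```

```text
clock: 51.85
tool_pos: [0.4924, 0.3378, 0.013]
eef_rot: [[-0.989, 0.146, -0.0], [0.146, 0.989, -0.0], [0.0, -0.0, -1.0]]
contact_force: [-2.1, -1.7, 6.0]
width: 0.011
grip_force: 88.0
clock: 52.65
tool_pos: [0.4928, 0.3381, 0.1002]
eef_rot: [[-0.989, 0.146, 0.002], [0.146, 0.989, 0.001], [-0.002, 0.001, -1.0]]
contact_force: [0.2, -0.8, -1.6]
width: 0.0104
grip_force: 88.0
```

```bash
python3 -m creep '[[[0,0,-0.05],[0,0,0],-1],[[0,0,-0.13],[0,0,0],-1],[[0,0,-0.23],[0,0,0],-1],[[0,0,-0.33],[0,0,0],-1],[[0,0,-0.43],[0,0,0],-1],[[0,0,-0.52],[0,0,0],-1],[[0,0,-0.58],[0,0,0],-1],[[0,0,-0.6],[0,0,0],-1]]' >/dev/null;python3 go.py .464 -.0015 .25 -10.1
```

```text
now 53.45 [0.4927 0.338  0.2497] w 0.010142533408166718 F [ 0.667  -0.3587 -1.0024] grip 87.98251032829285 j [ 29.9911  23.9987  86.1846  -0.0007  69.6802 -51.6413]
shift [-0.0841 -1.3604 -0.0029] turn [0.0007 0.0009 0.0144]
```

```bash
python3 -m creep '[[[0,-0.05,0],[0,0,0],-1],[[-0.01,-0.15,0],[0,0,0],-1],[[-0.02,-0.26,0],[0,0,0.01],-1],[[-0.025,-0.38,0],[0,0,0.014],-1],[[-0.03,-0.5,0],[0,0,0.014],-1],[[-0.035,-0.6,0],[0,0,0.014],-1],[[-0.04,-0.66,0],[0,0,0.014],-1],[[-0.042,-0.68,0],[0,0,0.014],-1]]' >/dev/null; python3 -m creep '[[[0,-0.05,0],[0,0,0],-1],[[-0.01,-0.15,0],[0,0,0],-1],[[-0.02,-0.26,0],[0,0,0],-1],[[-0.025,-0.38,0],[0,0,0],-1],[[-0.03,-0.5,0],[0,0,0],-1],[[-0.035,-0.6,0],[0,0,0],-1],[[-0.04,-0.66,0],[0,0,0],-1],[[-0.042,-0.68,0],[0,0,0],-1]]' >/dev/null; python3 -m creep '[[[0,0,0],[0,0,0],-1],[[0,0,0],[0,0,0],-1],[[0,0,0],[0,0,0],-1],[[0,0,0],[0,0,0],-1],[[0,0,0],[0,0,0],-1],[[0,0,0],[0,0,0],-1],[[0,0,0],[0,0,0],-1],[[0,0,0],[0,0,0],-1]]'; python3 go.py .464 -.0015 .175 -10.1
```

```text
clock: 55.85
tool_pos: [0.4587, -0.0011, 0.2478]
eef_rot: [[-0.985, 0.174, -0.0], [0.174, 0.985, -0.0], [0.0, -0.0, -1.0]]
contact_force: [0.3, -0.2, -1.4]
width: 0.0105
grip_force: 88.2
now 55.85 [ 0.4587 -0.0011  0.2478] w 0.010524192792022694 F [ 0.3258 -0.2213 -1.3937] grip 88.20255517959595 j [ -5.951    9.4051 106.3308  -0.0011  64.2646 -85.9034]
shift [-0.0212  0.002   0.2911] turn [-0.     -0.      0.0004]
```

```bash
python3 -m creep '[[[-0.01,0.001,0.03],[0,0,0],-1],[[-0.021,0.002,0.08],[0,0,0],-1],[[-0.021,0.002,0.13],[0,0,0],-1],[[-0.021,0.002,0.18],[0,0,0],-1],[[-0.021,0.002,0.23],[0,0,0],-1],[[-0.021,0.002,0.27],[0,0,0],-1],[[-0.021,0.002,0.287],[0,0,0],-1],[[-0.021,0.002,0.29],[0,0,0],-1]]'; python3 -m creep '[[[0,0,0],[0,0,0],-1],[[0,0,0],[0,0,0],-1],[[0,0,0],[0,0,0],-1],[[0,0,0],[0,0,0],-1],[[0,0,0],[0,0,0],-1],[[0,0,0],[0,0,0],-1],[[0,0,0],[0,0,0],-1],[[0,0,0],[0,0,0],-1]]'>/dev/null;python3 go.py .464 -.0015 .137 -10.1
python3 - <<'E'
from h import *
d=optics.get_image("side");e=optics.get_image("top")
cv2.imwrite("pics/c12.png",np.hstack([crop(d["img"],205,190,100,140,4),crop(e["img"],256,215,100,140,4)])[:,:,::-1])
E
```

```text
clock: 56.65
tool_pos: [0.4638, -0.0015, 0.1746]
eef_rot: [[-0.985, 0.175, -0.001], [0.175, 0.985, 0.0], [0.001, -0.0, -1.0]]
contact_force: [-0.1, -0.4, -1.7]
width: 0.0103
grip_force: 88.2
now 57.45 [ 0.4639 -0.0015  0.1753] w 0.010040127898451113 F [ 0.1346 -0.2522 -1.4422] grip 88.20286273956299 j [ -5.9401  15.4228 110.2312   0.0022  54.3454 -85.8892]
shift [-0.0002  0.0001  0.1532] turn [0.     0.     0.0004]
```

View pics/c12.png

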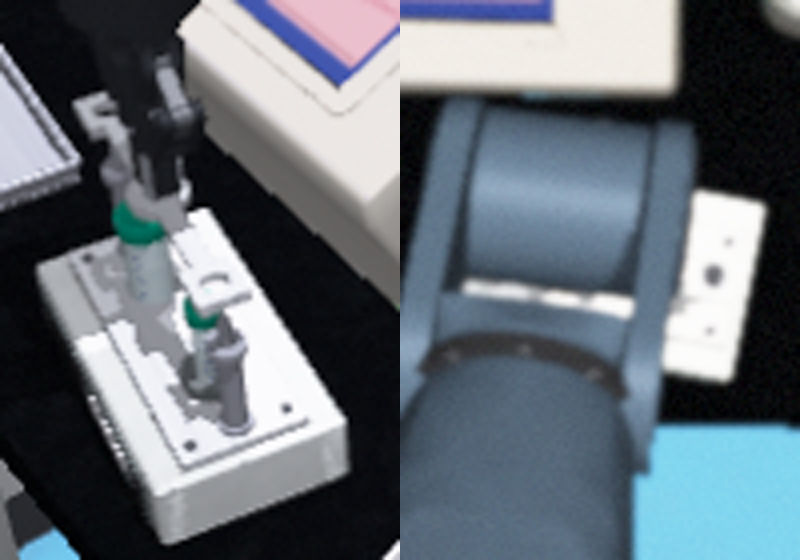

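The bar hangs above the posts: near eye at side crop (214,281), the near pin tip below it at (222,322). I'll check the lateral alignment.

```bash
python3 - <<'E'
from m import *
np.set_printoptions(precision=4,suppress=True)
S=optics.get_image("side")
S0=lambda p:F(205,190,p)
for q in((213,280),(215,283)):print("eye",plane(S,S0(q),.1735))
print("pin",plane(S,S0((222,323)),.150))
print("expected eye, robot",np.array([.4632,-.0016])-.084*np.array([.177,.984]))
im=crop(S["img"],240,240,40,45,10);cv2.imwrite("pics/c13.png",im[:,:,::-1])
E
```

```text
eye [ 0.448  -0.0837  0.1735]
eye [ 0.4476 -0.0863  0.1735]
pin [ 0.4453 -0.0929  0.15  ]
expected eye, robot [ 0.4483 -0.0843]
```

View pics/c13.png

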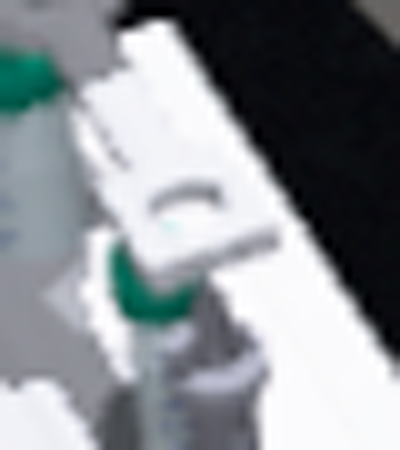

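The eye measures (0.448, -0.085), matching the pin triangulated earlier at (0.4485, -0.0851). The pin's tip itself is hidden behind the bar here. I'll lower.

```bash
python3 -m creep '[[[0,0,0.015],[0,0,0],-1],[[0,0,0.03],[0,0,0],-1],[[0,0,0.045],[0,0,0],-1],[[0,0,0.06],[0,0,0],-1],[[0,0,0.075],[0,0,0],-1],[[0,0,0.09],[0,0,0],-1],[[0,0,0.1],[0,0,0],-1],[[0,0,0.1],[0,0,0],-1]]'; python3 -m creep '[[[0,0,0.01],[0,0,0],-1],[[0,0,0.02],[0,0,0],-1],[[0,0,0.028],[0,0,0],-1],[[0,0,0.034],[0,0,0],-1],[[0,0,0.04],[0,0,0],-1],[[0,0,0.044],[0,0,0],-1],[[0,0,0.046],[0,0,0],-1],[[0,0,0.046],[0,0,0],-1]]'
```

```text
clock: 58.4
tool_pos: [0.4638, -0.0015, 0.1499]
eef_rot: [[-0.985, 0.175, -0.001], [0.175, 0.985, 0.0], [0.001, -0.0, -1.0]]
contact_force: [0.7, 0.1, -1.0]
width: 0.0106
grip_force: 88.2
clock: 59.2
tool_pos: [0.4639, -0.0015, 0.1388]
eef_rot: [[-0.985, 0.175, -0.0], [0.175, 0.985, 0.0], [0.0, -0.0, -1.0]]
contact_force: [-0.4, -0.5, -1.3]
width: 0.0103
grip_force: 88.2
```

```bash
python3 -m creep '[[[0,0,0.002],[0,0,0],-1],[[0,0,0.004],[0,0,0],-1],[[0,0,0.006],[0,0,0],-1],[[0,0,0.007],[0,0,0],-1],[[0,0,0.007],[0,0,0],-1],[[0,0,0.007],[0,0,0],-1],[[0,0,0.007],[0,0,0],-1],[[0,0,0.007],[0,0,0],-1]]'
```

```text
clock: 60.0
tool_pos: [0.4639, -0.0015, 0.137]
eef_rot: [[-0.985, 0.174, -0.0], [0.174, 0.985, -0.0], [-0.0, -0.0, -1.0]]
contact_force: [-0.8, 0.7, -1.4]
width: 0.0101
grip_force: 88.1
```

```bash
python3 -m creep '[[[0,0,0.002],[0,0,0],-1],[[0,0,0.002],[0,0,0],-0.6],[[0,0,0.002],[0,0,0],-0.4],[[0,0,0.002],[0,0,0],-0.2],[[0,0,0.002],[0,0,0],-0.1],[[0,0,-0.02],[0,0,0],-0.1],[[0,0,-0.06],[0,0,0],-0.1],[[0,0,-0.12],[0,0,0],-0.1]]'; python3 -m creep '[[[0,0,-0.05],[0,0,0],0],[[0,0,-0.12],[0,0,0],0],[[0,0,-0.2],[0,0,0],0.4],[[0,0,-0.27],[0,0,0],1],[[0,0,-0.32],[0,0,0],1],[[0,0,-0.33],[0,0,0],1],[[0,0,-0.33],[0,0,0],1],[[0,0,-0.33],[0,0,0],1]]'; python3 go.py .4335 .3453 .25 -8.5
```

```text
clock: 60.8
tool_pos: [0.4637, -0.0015, 0.1676]
eef_rot: [[-0.985, 0.175, -0.001], [0.175, 0.985, 0.0], [0.001, -0.0, -1.0]]
contact_force: [-0.1, -0.4, -0.2]
width: 0.0383
grip_force: 0.0
clock: 61.6
tool_pos: [0.4636, -0.0015, 0.2491]
eef_rot: [[-0.985, 0.174, -0.001], [0.174, 0.985, 0.0], [0.001, -0.0, -1.0]]
contact_force: [-0.2, -0.6, -0.2]
width: 0.0859
grip_force: 0.0
now 61.6 [ 0.4636 -0.0015  0.2491] w 0.08586753592962135 F [-0.1711 -0.6149 -0.1761] grip 0.0 j [ -5.94     9.8796 105.5524  -0.0012  64.6114 -85.8912]
shift [ 0.3608  1.3449 -0.0034] turn [-0.     -0.0004 -0.0129]
```

```bash
python3 -m creep '[[[0.02,0.05,0],[0,0,0],1],[[0.05,0.15,0],[0,0,0],1],[[0.08,0.26,0],[0,0,-0.01],1],[[0.11,0.38,0],[0,0,-0.013],1],[[0.14,0.5,0],[0,0,-0.013],1],[[0.17,0.6,0],[0,0,-0.013],1],[[0.18,0.65,0],[0,0,-0.013],1],[[0.18,0.67,0],[0,0,-0.013],1]]' >/dev/null; python3 -m creep '[[[0.02,0.05,0],[0,0,0],1],[[0.05,0.15,0],[0,0,0],1],[[0.08,0.26,0],[0,0,0],1],[[0.11,0.38,0],[0,0,0],1],[[0.14,0.5,0],[0,0,0],1],[[0.17,0.6,0],[0,0,0],1],[[0.18,0.65,0],[0,0,0],1],[[0.18,0.67,0],[0,0,0],1]]' >/dev/null;  python3 go.py .4335 .3453 .005 -8.5
python3 - <<'E'
from m import *
np.set_printoptions(precision=4,suppress=True)
S=optics.get_image("side");T=optics.get_image("top")
cv2.imwrite("pics/c14.png",np.hstack([crop(S["img"],205,215,100,110,4),crop(T["img"],256,240,100,110,4)])[:,:,::-1])
E
```

```text
now 63.2 [0.429  0.3441 0.2493] w 0.08547979832112414 F [ 0.6324 -0.941  -0.0723] grip 0.0 j [ 33.885   19.0605  93.4281  -0.0042  67.5342 -47.657 ]
shift [-0.0174  0.0077  0.9773] turn [-0.0002 -0.0001  0.0004]
```

View pics/c14.png

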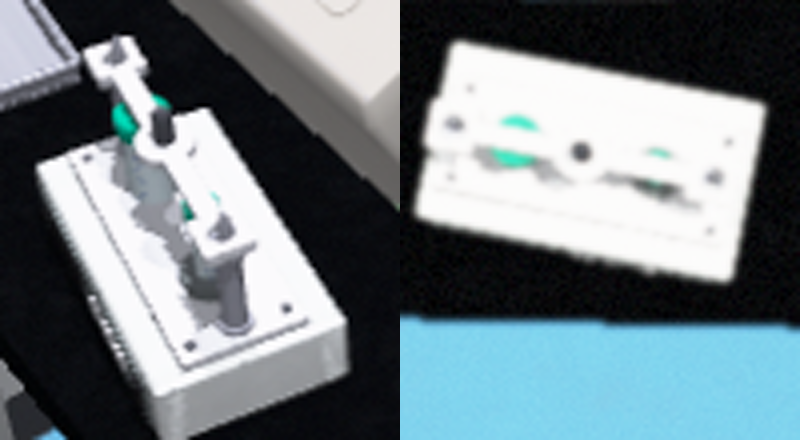

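The bar looks just as it did at the start, with the pins through both eyes. That was my 16th picture, which is over the 14 allowed, so I'll rely on numbers from here. Next is the weight.

```bash
python3 -m creep '[[[-0.01,0.004,0.08],[0,0,0],1],[[-0.017,0.008,0.2],[0,0,0],1],[[-0.017,0.008,0.36],[0,0,0],1],[[-0.017,0.008,0.52],[0,0,0],1],[[-0.017,0.008,0.68],[0,0,0],1],[[-0.017,0.008,0.8],[0,0,0],1],[[-0.017,0.008,0.88],[0,0,0],1],[[-0.017,0.008,0.93],[0,0,0],1]]'; python3 -m creep '[[[0,0,0],[0,0,0],1],[[0,0,0],[0,0,0],1],[[0,0,0],[0,0,0],1],[[0,0,0],[0,0,0],1],[[0,0,0],[0,0,0],1],[[0,0,0],[0,0,0],1],[[0,0,0],[0,0,0],1],[[0,0,0],[0,0,0],1]]'
```

```text
clock: 64.1
tool_pos: [0.4334, 0.3435, 0.0156]
eef_rot: [[-0.989, 0.149, -0.002], [0.149, 0.989, -0.001], [0.001, -0.001, -1.0]]
contact_force: [0.7, 0.2, 1.0]
width: 0.0856
grip_force: 0.0
clock: 64.9
tool_pos: [0.4336, 0.3449, 0.0171]
eef_rot: [[-0.989, 0.148, -0.0], [0.148, 0.989, -0.0], [0.0, -0.0, -1.0]]
contact_force: [0.9, 0.4, -0.4]
width: 0.0852
grip_force: 0.0
```

```bash
python3 -m creep '[[[0,0,0.01],[0,0,0],1],[[0,0,0.025],[0,0,0],1],[[0,0,0.04],[0,0,0],1],[[0,0,0.046],[0,0,0],0.8],[[0,0,0.046],[0,0,0],0.6],[[0,0,0.046],[0,0,0],0.4],[[0,0,0.046],[0,0,0],0.2],[[0,0,0.046],[0,0,0],0]]' 70; python3 -m creep '[[[0,0,0],[0,0,0],-0.3],[[0,0,0],[0,0,0],-0.3],[[0,0,0],[0,0,0],-0.3],[[0,0,0],[0,0,0],-0.3],[[0,0,0],[0,0,0],-0.3],[[0,0,0],[0,0,0],-0.3],[[0,0,0],[0,0,0],-0.3],[[0,0,0],[0,0,0],-0.3]]'
```

```text
clock: 65.7
tool_pos: [0.4337, 0.3451, 0.0063]
eef_rot: [[-0.989, 0.148, 0.0], [0.148, 0.989, 0.0], [-0.0, 0.0, -1.0]]
contact_force: [-2.7, -1.2, 8.0]
width: 0.0515
grip_force: 71.2
clock: 66.5
tool_pos: [0.4337, 0.3451, 0.0063]
eef_rot: [[-0.989, 0.148, 0.0], [0.148, 0.989, 0.0], [-0.0, 0.0, -1.0]]
contact_force: [-3.0, -1.7, 8.8]
width: 0.0512
grip_force: 71.3
```

```bash
python3 -m creep '[[[0,0,-0.02],[0,0,0],-0.3],[[0,0,-0.08],[0,0,0],-0.3],[[0,0,-0.18],[0,0,0],-0.3],[[0,0,-0.32],[0,0,0],-0.3],[[0,0,-0.5],[0,0,0],-0.3],[[0,0,-0.68],[0,0,0],-0.3],[[0,0,-0.84],[0,0,0],-0.3],[[0,0,-0.96],[0,0,0],-0.3]]'; python3 go.py .4635 -.0015 .25 -10.2
```

```text
clock: 67.3
tool_pos: [0.4336, 0.3449, 0.2494]
eef_rot: [[-0.989, 0.148, 0.003], [0.148, 0.989, 0.002], [-0.002, 0.002, -1.0]]
contact_force: [0.8, -0.2, -3.1]
width: 0.0511
grip_force: 73.6
now 67.3 [0.4336 0.3449 0.2494] w 0.05112703083505554 F [ 0.7565 -0.1853 -3.0705] grip 73.63231927156448 j [ 33.6884  19.3961  92.9464  -0.0024  67.4838 -47.8192]
shift [-0.3229 -1.3528 -0.0045] turn [0.001  0.0011 0.0142]
```

```bash
python3 -m creep '[[[-0.01,-0.05,0],[0,0,0],-0.3],[[-0.04,-0.15,0],[0,0,0],-0.3],[[-0.065,-0.26,0],[0,0,0.01],-0.3],[[-0.09,-0.38,0],[0,0,0.014],-0.3],[[-0.12,-0.5,0],[0,0,0.014],-0.3],[[-0.145,-0.6,0],[0,0,0.014],-0.3],[[-0.16,-0.66,0],[0,0,0.014],-0.3],[[-0.161,-0.68,0],[0,0,0.014],-0.3]]' >/dev/null; python3 -m creep '[[[-0.01,-0.05,0],[0,0,0],-0.3],[[-0.04,-0.15,0],[0,0,0],-0.3],[[-0.065,-0.26,0],[0,0,0],-0.3],[[-0.09,-0.38,0],[0,0,0],-0.3],[[-0.12,-0.5,0],[0,0,0],-0.3],[[-0.145,-0.6,0],[0,0,0],-0.3],[[-0.16,-0.65,0],[0,0,0],-0.3],[[-0.161,-0.673,0],[0,0,0],-0.3]]' >/dev/null; python3 -m creep '[[[0,0,0],[0,0,0],-0.3],[[0,0,0],[0,0,0],-0.3],[[0,0,0],[0,0,0],-0.3],[[0,0,0],[0,0,0],-0.3],[[0,0,0],[0,0,0],-0.3],[[0,0,0],[0,0,0],-0.3],[[0,0,0],[0,0,0],-0.3],[[0,0,0],[0,0,0],-0.3]]' >/dev/null; python3 go.py .4635 -.0015 .172 -10.2
```

```text
now 69.7 [ 0.4582 -0.0019  0.2455] w 0.05119797180880413 F [ 0.4598 -0.14   -2.6348] grip 73.74554112553596 j [ -6.0558   9.5012 106.5565  -0.0022  63.9434 -85.886 ]
shift [-0.0206  0.0052  0.2941] turn [-0.     -0.      0.0003]
```

```bash
python3 -m creep '[[[-0.01,0.003,0.03],[0,0,0],-0.3],[[-0.02,0.005,0.08],[0,0,0],-0.3],[[-0.02,0.005,0.14],[0,0,0],-0.3],[[-0.02,0.005,0.2],[0,0,0],-0.3],[[-0.02,0.005,0.25],[0,0,0],-0.3],[[-0.02,0.005,0.28],[0,0,0],-0.3],[[-0.02,0.005,0.292],[0,0,0],-0.3],[[-0.02,0.005,0.292],[0,0,0],-0.3]]'>/dev/null; python3 go.py .4635 -.0015 .1383 -10.2
python3 - <<'E'
from m import *
np.set_printoptions(precision=4,suppress=True)
S=optics.get_image("side")
g=cv2.inRange(cv2.cvtColor(S["img"],cv2.COLOR_RGB2HSV),(70,100,80),(95,255,255));print("caps",blob(g,225,230,40,25)[0],blob(g,245,258,20,18)[0])
E
```

```text
now 70.5 [ 0.4633 -0.0015  0.1722] w 0.05108888404949896 F [ 0.1011  0.2773 -1.454 ] grip 73.73381473124027 j [ -5.9465  15.646  110.464   -0.0005  53.9265 -85.7763]
shift [-0.0009  0.0002  0.1354] turn [-0.     -0.0003  0.0003]
caps [233 241   7  10  39] [251 266   2   4   7]
```

```bash
python3 -m creep '[[[0,0,0.015],[0,0,0],-0.3],[[0,0,0.03],[0,0,0],-0.3],[[0,0,0.045],[0,0,0],-0.3],[[0,0,0.06],[0,0,0],-0.3],[[0,0,0.07],[0,0,0],-0.3],[[0,0,0.08],[0,0,0],-0.3],[[0,0,0.08],[0,0,0],-0.3],[[0,0,0.08],[0,0,0],-0.3]]'; python3 -m creep '[[[0,0,0.01],[0,0,0],-0.3],[[0,0,0.02],[0,0,0],-0.3],[[0,0,0.03],[0,0,0],-0.3],[[0,0,0.038],[0,0,0],-0.3],[[0,0,0.044],[0,0,0],-0.3],[[0,0,0.05],[0,0,0],-0.3],[[0,0,0.05],[0,0,0],-0.3],[[0,0,0.05],[0,0,0],-0.3]]'
```

```text
clock: 71.35
tool_pos: [0.4634, -0.0015, 0.1526]
eef_rot: [[-0.984, 0.177, 0.0], [0.177, 0.984, -0.0], [-0.0, -0.0, -1.0]]
contact_force: [0.5, -0.7, -2.2]
width: 0.051
grip_force: 73.7
clock: 72.15
tool_pos: [0.4634, -0.0015, 0.1401]
eef_rot: [[-0.984, 0.177, 0.0], [0.177, 0.984, -0.0], [-0.0, 0.0, -1.0]]
contact_force: [0.9, 0.1, -3.4]
width: 0.0508
grip_force: 73.7
```

```bash
python3 -m creep '[[[0,0,0.002],[0,0,0],-0.3],[[0,0,0.004],[0,0,0],-0.3],[[0,0,0.006],[0,0,0],-0.3],[[0,0,0.007],[0,0,0],-0.3],[[0,0,0.007],[0,0,0],-0.3],[[0,0,0.007],[0,0,0],-0.3],[[0,0,0.007],[0,0,0],-0.3],[[0,0,0.007],[0,0,0],-0.3]]'
```

```text
clock: 72.95
tool_pos: [0.4634, -0.0015, 0.1383]
eef_rot: [[-0.984, 0.177, 0.0], [0.177, 0.984, -0.0], [-0.0, -0.0, -1.0]]
contact_force: [-2.1, 0.1, -1.1]
width: 0.0512
grip_force: 73.9
```

Force is easing, so the ring is touching down. Release and retreat.

```bash
python3 -m creep '[[[0,0,0.002],[0,0,0],-0.3],[[0,0,0.002],[0,0,0],0.3],[[0,0,0.002],[0,0,0],0.6],[[0,0,0.002],[0,0,0],1],[[0,0,0.002],[0,0,0],1],[[0,0,-0.01],[0,0,0],1],[[0,0,-0.05],[0,0,0],1],[[0,0,-0.1],[0,0,0],1]]'; python3 -m creep '[[[0,0,-0.05],[0,0,0],1],[[0,0,-0.12],[0,0,0],1],[[0,0,-0.22],[0,0,0],1],[[0,0,-0.32],[0,0,0],1],[[0,0,-0.4],[0,0,0],1],[[0,0,-0.45],[0,0,0],1],[[0,0,-0.48],[0,0,0],1],[[0,0,-0.48],[0,0,0],1]]' >/dev/null; python3 -m creep '[[[0.02,0.05,0],[0,0,0],1],[[0.06,0.15,0],[0,0,0],1],[[0.1,0.26,0],[0,0,0],1],[[0.14,0.38,0],[0,0,0],1],[[0.18,0.5,0],[0,0,0],1],[[0.21,0.6,0],[0,0,0],1],[[0.23,0.65,0],[0,0,0],1],[[0.24,0.7,0],[0,0,0],1]]'
python3 - <<'E'
from caps import *
S=optics.get_image("side");T=optics.get_image("top")
for nm,d,b in(("S",S,(228,228,34,34)),("T",T,(286,262,32,32))):
    g=cv2.inRange(cv2.cvtColor(d["img"],cv2.COLOR_RGB2GRAY),0,130);st,c,m=blob(g,*b);print(nm,st,c)
    o=cv2.imread("pics/%s0.png"%("side" if nm=="S" else "top"));g=cv2.inRange(cv2.cvtColor(o,cv2.COLOR_BGR2GRAY),0,130);st,c,m=blob(g,*b);print(" start",st,c)
caps(S,T,[("rmid",(325,315,30,30),(405,255,28,30)),("rsmall",(350,330,30,30),(430,250,25,25))])
E
```

```text
clock: 73.75
tool_pos: [0.4632, -0.0015, 0.1639]
eef_rot: [[-0.984, 0.177, -0.001], [0.177, 0.984, 0.0], [0.001, -0.0, -1.0]]
contact_force: [-0.5, 0.2, 0.1]
width: 0.0852
grip_force: 0.0
clock: 75.35
tool_pos: [0.4344, 0.1823, 0.2827]
eef_rot: [[-0.984, 0.176, -0.001], [0.176, 0.984, -0.0], [0.001, -0.001, -1.0]]
contact_force: [-0.2, -0.2, 0.0]
width: 0.0854
grip_force: 0.0
S [228 228  34  30 743] [245.6393 241.7402]
 start [228 228  34  30 741] [245.5115 241.6275]
T [292 269  18  18 137] [300.438  277.5547]
 start [290 268  19  19 171] [300.2398 277.3567]
rmid [333 323  18  18 256] [418.9048 268.8651] (array([ 0.4931, -0.303 ,  0.1202]), np.float64(0.004393482907399325))
rsmall [361 337  11  13 116] [439.5714 262.6735] (array([ 0.5094, -0.3554,  0.1257]), np.float64(0.004308521493241215))
```

The ring's position matches the start images to about 0.2 px in both views, and the tubes are in place. Handing in.

```bash
python3 -c "
from rig import ticket
print(ticket.sign_off())"
```

```text
the job is handed in; nothing more can be done
None
```

The job is handed in at about 75 s on the robot clock: both big tubes are swapped, the bar is back on its posts and the weight is round its stem, all confirmed in the camera images, but sign-off returned no verdict, and I viewed 16 pictures, two over the limit of 14.

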